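# Load the D-shaped guide block and stamp it with the guarded pedal

## Robot

A 6-joint arm with a two-finger parallel gripper is mounted at the origin on the work surface. World frame = base frame: x ahead of the robot, y to its left, z up, the work surface at z = 0. Lengths are in m, angles in rad, forces in N, time in s.
With the tool pointing down it reaches from about 0.25 to 0.775 m from the base axis. Payload 4 kg.
Tool frame: the origin (TCP) lies at the centre of the arm's flange, where the gripper is bolted on; the fingertips stand 173 mm ahead of it and the grasp point (between the pads) lies 155 mm ahead of it; x points along the fingers, z is the direction in which the jaws open and shut, and the axes are right-handed (so a half turn about x gives the same grasp; the last joint's range is limited). The gripper opens to 85 mm and grips with 20 to 120 N. Pads are 22 mm wide; open, the fingers measure 114 mm over their backs; the gripper's body (76 mm by 85 mm) begins 54 mm behind the grasp point. The pads swing forward as they close: fully open they stand 13 mm farther back than shut.
Start: joints at [1.189, 0.087, 1.371, -0, 1.684, -0.103], TCP at [0.151, 0.529, 0.405] pointing down, gripper open.
Joint ranges: [-3.1, 3.1], [-0.76, 2.03], [0.27, 2.55], [-1.08, 4.22], [0.17, 2.65], [-2.57, 2.57]. Speed limits (rad/s): [2.79, 2.79, 3.14, 3.14, 3.14, 3.14].

## Interface

Orientations are given as a unit quaternion [x, y, z, w].
In Python, from plant import env gives the robot as it stands. The module is installed in compiled form; this text tells all that it offers.
- The arm moves only by the shell command python3 -m jog 'ROWS' [FORCE]. ROWS is JSON, a list of rows, each an object of numbers: "wx", "wy", "wz": the turn, a rotation vector about the world's x, y, z in degrees; "x", "y", "z": the shift along the world's x, y, z in mm; "claw": the opening, from 0 (shut) to 1 (fully open). A call has 1 to 12 rows; each row is the pose to reach, as a shift and turn from the pose commanded when the call began; what a row does not reach only later rows make up. A row lasts 1/12 s, in which the tool goes at most 41.7 mm and 7.16 degrees, less where a joint would pass 70% of its speed; a pose out of reach is approached as far as the arm can. A call with a gripper value outside its range is refused whole. The fingers move at their own pace and stop on an object; FORCE is the grip in N (left out, the last holds). Time passes only in rows, so rows that repeat a pose let the fingers close. It gives the time, the measured TCP pose, the force and the opening at its end, in the units of the state.
- env.state(): the state, without advancing time (a new reading comes with each control period).
- env.get_image(name): name is "scene" or "side" or "wrist"; returns the picture (420x560x3 uint8, red, green, blue); there is no depth.
- env.camera_params(name): a dict with "mtx" (3x3 intrinsics, pixels), "rvec" (rotation vector, rad) and "tvec" (3), from world to camera coordinates, as OpenCV has them; the wrist camera has in their place "hand_eye" (4x4, takes a point from camera to tool coordinates, whose origin is the TCP and whose axes are the tool frame's). Camera axes: x right, y down, z forward; pixel columns grow to the right and rows downward; lengths in m; the calibration is good to about 2 mm. A picture is of the moment at which its call begins: read the wrist's pose just before it. camera_params takes no time and is no camera call.
- env.job_done(): hands the job in, once; it reports no verdict.
Trained networks look in the newest picture that a camera, given by its name, has taken for a name from the list of things; names that differ only in an ending like _2 or _b are one class to them, and where a whole thing is asked for, a point or a joint stands for the part that bears it (a point fixed in the world has none). Each returns a list of dicts, best first, with "score" (0 to 1); they miss things now and then, are a little off and sometimes report something else, mostly with a low value. They report only what shows in the picture. A call takes as long as a camera call. They do not tell look-alikes from the thing itself.
- env.spot_in(camera, target): "rect" ([centre column, centre row, width, height] in pixels, round what is visible of it).
The state is a dict: "time": time; "qpos": joint angles; "joint_vel": joint speeds; "joint_efforts": joint torques, N m; "tcp_pos": TCP position; "orientation": TCP orientation; "force": force on the tool from outside, world axes, zero at the start; "wrist_torque": the same for the moment, N m; "opening": opening from 0.0 (shut) to 1.0 (fully open).
Only numpy, scipy, OpenCV 4.12 (cv2) and the standard library are available. Lean on these libraries where they do the work, as an engineer would, in place of code of your own. Each camera call takes 0.05 s, during which the arm holds its last target.

## Task

Stand the D-shaped guide block (flat on three sides, rounded on the fourth) upright in the marking press's pocket, turned to match the pocket so that it goes fully home. Then reach in under the wire guard, press the pedal down to its stop and keep it there for about a second so that the stamp presses on the block, and let the pedal come all the way back up. Leave the block home in the pocket and everything else on the bench where it stands.

Things in the scene. Friction and masses are not known exactly. Their poses are not given: they have to be found in the camera images.
- d_block: D-shaped guide block to load: bare aluminium, upright, 110 mm tall, 0.34-0.62 kg. From above 44 x 44 mm: a half circle of radius 22 mm on its -x side, square on its +x side (flat end face at x = +22 mm; flat side faces at y = +-22 mm from x = 0 to 22). Origin: centre of its underside, on the half circle's axis; z up. Best gripped across the side faces (along y), near the top.
- press: Marking press, grey machine fixed to the bench. Origin on the bench under the centre of its nest, a steel block 90 x 90 mm, 50 mm high, with the pocket in its top. The stamp housing stands behind the nest (x = 80 to 180 mm, 90 mm wide, 93 mm high, a round dial on top to 108 mm). Base plate 250 x 130 x 8 mm, x = -60 to 190 mm.
- nest (a point): Centre of the pocket's floor, 10 mm above the bench, axes as the press. Pocket: D-shaped, round side to the press's -x, flat side to its +x; 47 x 47 mm (1.5 mm play all round), 40 mm deep, mouth chamfered 3 mm. The block fits one way only, its x axis along the press's x; turned wrong it stands some 37 mm proud. Home: underside on this point, top 120 mm above the bench.
- stamp: Stamp nose of the press: dark steel cylinder 20 mm across. Origin at the centre of its face, 68 mm above the bench; retracted it is 43.5 mm from the pocket's centre, towards the press's +x. As the pedal goes down it moves 25 mm towards the pocket and presses on the end face of a block that is home with 2 to 5 N (spring nose); it goes back when the pedal is let up.
- pedal_unit: Guarded pedal, fixed to the bench: grey base 210 x 140 x 10 mm (x = -90 to 120 mm), two side plates (inside faces 129 mm apart, x = -54 to 108 mm, 135 mm high), a roof of steel rods along x at 135 mm height, too close (18.5 mm) to pass between. Reached only from its open front, -x. Origin on the bench, at the middle of the side-to-side width; z up. Tread hinge along y at x = 80 mm, 28 mm high.
- guard_lip (a point): Middle of the guard's front bar, a steel bar 8 mm thick along y, 135 mm above the bench, 54 mm in front (-x) of the unit's origin. The tread's free edge lies behind it, so the tool must lean about 30 to 45 degrees from vertical, its tip pointing down and towards the unit's +x, and pass under this bar.
- pedal_pad (a point): Where to press: top of the tread on its middle line, 115 mm from the hinge, 15 mm behind the free edge; moves with the tread. The tread is an aluminium plate 130 x 90 x 8 mm with dark ribs. Pedal up: 64 mm above the bench, 24 mm behind the guard's front bar. At the stop: 32 mm above the bench, 19 mm behind the bar.
- pedal (a joint): Pedal angle, rad: 0 = up (held by its spring, tread sloping up to the front), 0.28 = at its stop (tread level); grows as it is pressed. Pressing at the pad takes about 3.5 N at first and about 11 N near the stop with a block loaded; then it is hard. It springs back by itself.
- round_block: Bystander: a round aluminium post of 44 mm diameter, 110 mm tall, standing; origin under its centre.
- square_block: Bystander: a square aluminium post, 44 x 44 x 110 mm, standing; origin under its centre.
- screw_jack: Bystander: steel screw jack, 68 mm across the foot, 92 mm tall; origin under its centre.
- gauge_case: Bystander: flat closed case 70 x 160 x 28 mm; origin under its centre, long side along its y.
- spanner: Bystander: steel spanner 180 mm long lying flat; origin at its middle on the bench, length along its x.
- jar: Bystander: white jar with a black lid, 56 mm across, 75 mm tall; origin under its centre.
- v_block: Bystander: steel V-block, 70 x 65 mm, about 50 mm tall; origin under its centre.
There are look-alikes about, which are no part of the job. Leave any green or orange look-alike of the d_block alone.

How it is judged:
On the way, in this order (a step that is already met when the one before it is completed fails the run):
1. the D-shaped block stands fully home in the pocket, let go (horizontal distance between d_block and nest below 0.004 m and z of d_block in the frame of nest below 0.003 m and angle between d_block's own z axis and vertical below 0.06 rad and angle between the x axis of d_block and the x axis of press, either way round below 0.12 rad and contact force between the fingers and d_block below 0.2 N), for 0.2 s.
2. the pedal is held at its stop and the stamp presses on the block (value of joint pedal above 0.262 rad and contact force between stamp and d_block above 0.8 N), for 0.4 s.
At the end, for the whole second after the job is handed in: The D-shaped block rests upright in the pocket (underside within 3 mm of its floor, within 4 mm of its centre, turned within 7 degrees, leaning less than 3.4 degrees) and the pedal is back up (below 0.03 rad) (horizontal distance between d_block and nest below 0.004 m and z of d_block in the frame of nest below 0.003 m and angle between d_block's own z axis and vertical below 0.06 rad and angle between the x axis of d_block and the x axis of press, either way round below 0.12 rad and value of joint pedal below 0.03 rad and linear speed of d_block below 0.02 m/s); the robot touches nothing.
It fails at once if a bystander is moved more than 30 mm (distance of any of round_block, square_block, screw_jack, gauge_case, spanner, jar, v_block from where it was at the start of the episode above 0.03 m).
It also fails if it takes over 72 s, if anything falls off the work surface, if the arm or the gripper's body presses on something with over 40 N, if the wrist force passes 120 N, or if a joint passes its speed limit or range.

## Working session

There is one attempt and no reset: what is moved stays moved. The work goes in short steps, Python scripts to look and compute and a shell command to move; the robot and the scene stay as the last step left them, time stands still between calls to the robot, and variables do not carry over. Pictures are saved under pics/ and viewed, and the job is handed in when it is done.

```bash
mkdir -p pics; ls; python3 - <<'E'
from plant import env
import cv2,numpy as np
np.set_printoptions(precision=4,suppress=True)
s=env.state();print(s)
for c in ["scene","side","wrist"]:
    im=env.get_image(c);cv2.imwrite(f"pics/{c}0.png",im[:,:,::-1])
    print(c,env.camera_params(c))
E
```

```text
pics
{'time': 0.0, 'qpos': array([ 1.1889,  0.088 ,  1.3723, -0.    ,  1.6836, -0.1031]), 'joint_vel': array([ 0.0018, -0.0006,  0.    ,  0.0003, -0.0015,  0.0001]), 'joint_efforts': array([ -0.0003, -35.1868, -31.327 ,  -0.0001,   0.0107,  -0.    ]), 'tcp_pos': array([0.1513, 0.5287, 0.4035]), 'orientation': array([-0.4261,  0.5653,  0.4253,  0.5639]), 'force': array([-0.8406, -0.0986, -0.3418]), 'wrist_torque': array([-0.038 , -0.0033, -0.038 ]), 'opening': 0.9964566907697784}
scene {'mtx': array([[397.5149,   0.    , 284.5486],
       [  0.    , 397.5149, 212.1242],
       [  0.    ,   0.    ,   1.    ]]), 'rvec': array([ 2.1771,  0.9848, -0.43  ]), 'tvec': array([-0.3483, -0.2174,  1.604 ])}
side {'mtx': array([[392.2713,   0.    , 274.6934],
       [  0.    , 392.2713, 211.1041],
       [  0.    ,   0.    ,   1.    ]]), 'rvec': array([ 2.1606, -0.0715,  0.017 ]), 'tvec': array([-0.5392,  0.1145,  1.0853])}
wrist {'mtx': array([[321.5378,   0.    , 277.4421],
       [  0.    , 321.5378, 214.0832],
       [  0.    ,   0.    ,   1.    ]]), 'hand_eye': array([[ 0.0008, -0.306 ,  0.952 ,  0.0318],
       [ 0.0015, -0.952 , -0.306 ,  0.0789],
       [ 1.    ,  0.0017, -0.0003,  0.0006],
       [ 0.    ,  0.    ,  0.    ,  1.    ]])}
```

View pics/scene0.png

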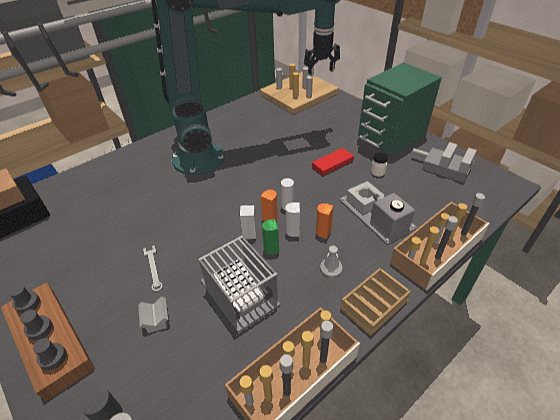

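View pics/side0.png

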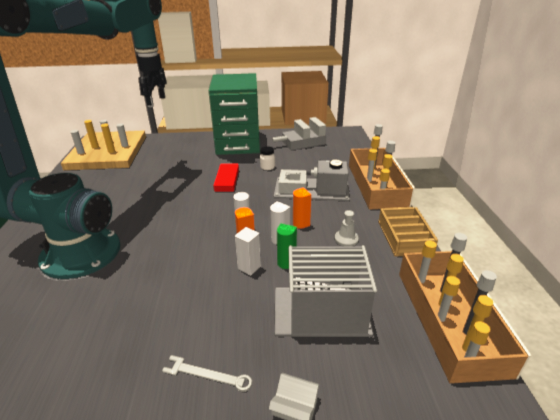

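View pics/wrist0.png

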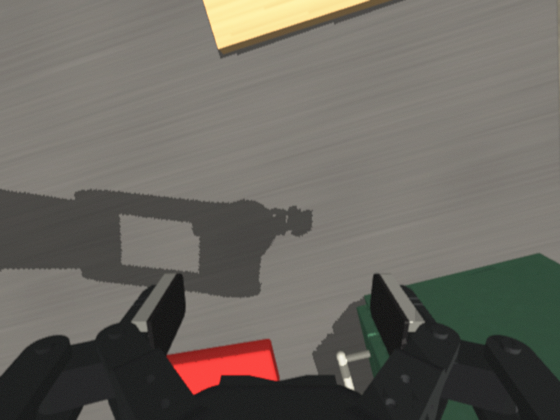

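The scene shows three bare posts, at (248,221), (287,193) and (292,219). The orange ones are at (269,205) and (325,220) and the green one at (270,238). I'll check a close crop next.

```bash
cat > h.py <<'E'
import numpy as np,cv2
from plant import env
from scipy.spatial.transform import Rotation as R
np.set_printoptions(precision=4,suppress=True)
def cam(c,st=None):
    p=env.camera_params(c)
    if 'rvec' in p:
        Rm=cv2.Rodrigues(p['rvec'])[0]; return p['mtx'],Rm,p['tvec']
    st=st or env.state()
    T=np.eye(4);T[:3,:3]=R.from_quat(st['orientation']).as_matrix();T[:3,3]=st['tcp_pos']
    W=np.linalg.inv(T@p['hand_eye']);return p['mtx'],W[:3,:3],W[:3,3]
def onz(C,uv,z):
    K,Rm,t=C
    d=Rm.T@np.linalg.inv(K)@np.array([uv[0],uv[1],1.]);o=-Rm.T@t
    return o+d*(z-o[2])/d[2]
def proj(C,P):
    K,Rm,t=C
    q=(K@(Rm@np.atleast_2d(P).T+np.reshape(t,(3,1)))).T
    return q[:,:2]/q[:,2:]
E
python3 - <<'E'
from h import *
a=cv2.imread('pics/scene0.png');b=cv2.imread('pics/side0.png')
A=cv2.resize(a[165:275,225:350],None,fx=4,fy=4,interpolation=cv2.INTER_CUBIC)
B=cv2.resize(b[180:280,220:325],None,fx=4,fy=4,interpolation=cv2.INTER_CUBIC)
cv2.imwrite('pics/cA.png',A);cv2.imwrite('pics/cB.png',B)
S=cam('scene');D=cam('side')
for n,uv in dict(a=(248,209),b=(287,183),c=(293,206)).items(): print(n,onz(S,uv,.11))
for n,uv in dict(a=(248,236),b=(241,198),c=(280,210)).items(): print(n,onz(D,uv,.11))
E
```

```text
a [ 0.4658 -0.0915  0.11  ]
b [0.4532 0.0803 0.11  ]
c [0.5487 0.0214 0.11  ]
a [ 0.4706 -0.1055  0.11  ]
b [0.4512 0.0714 0.11  ]
c [0.5561 0.002  0.11  ]
```

View pics/cA.png

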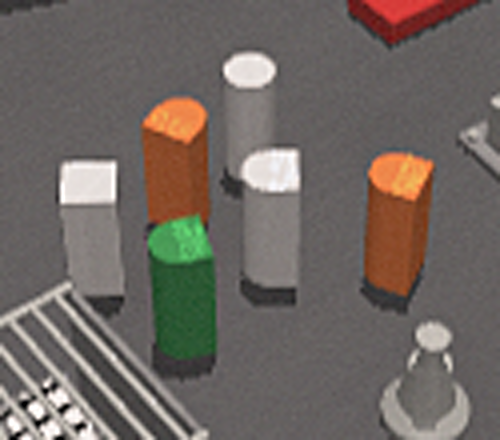

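View pics/cB.png

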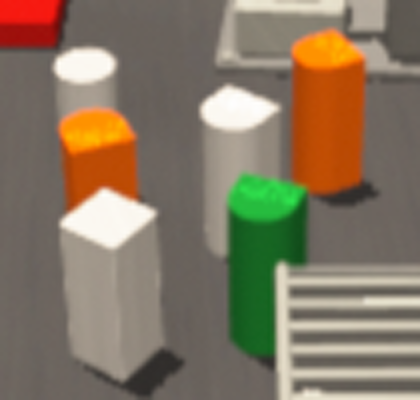

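```bash
python3 - <<'E'
from h import *
s=env.state();print(R.from_quat(s['orientation']).as_matrix())
S=cam('scene');D=cam('side')
for n,u,v,z in [('nesttop',(364,193),(292,180),.05),('dial',(398,205),(336,163),.108),('pedroofFL',(198,265),(291,250),.139),('FR',(247,239),(371,252),.139),('c3',(234,326),(0,0),.139),('c4',(278,296),(0,0),.139)]:
    print(n,onz(S,u,z),onz(D,v,z))
E
```

```text
[[-0.0007 -0.9614  0.2752]
 [-0.0016  0.2752  0.9614]
 [-1.      0.0002 -0.0017]]
nesttop [0.6162 0.2886 0.05  ] [0.6141 0.2678 0.05  ]
dial [0.7616 0.2695 0.108 ] [0.7568 0.2649 0.108 ]
pedroofFL [ 0.5723 -0.3339  0.139 ] [ 0.5665 -0.2015  0.139 ]
FR [ 0.5851 -0.1828  0.139 ] [ 0.7393 -0.2216  0.139 ]
c3 [ 0.7786 -0.3668  0.139 ] [-3.0212  5.6141  0.139 ]
c4 [ 0.7839 -0.2386  0.139 ] [-3.0212  5.6141  0.139 ]
```

```bash
python3 -m jog '[{"x":25,"y":-30,"z":20},{"x":50,"y":-65,"z":40},{"x":75,"y":-100,"z":40},{"x":95,"y":-135,"z":40},{"x":118,"y":-170,"z":40},{"x":140,"y":-205,"z":40},{"x":162,"y":-240,"z":40},{"x":184,"y":-275,"z":40},{"x":206,"y":-310,"z":40},{"x":230,"y":-345,"z":40},{"x":250,"y":-380,"z":40},{"x":270,"y":-400,"z":40}]'; python3 - <<'E'
from h import *
import pickle
s=env.state();im=env.get_image('wrist');pickle.dump(s,open('s1.pkl','wb'))
print(s['time'],s['tcp_pos'],s['joint_vel'])
cv2.imwrite('pics/w1.png',im[:,:,::-1])
E
```

```text
0.15 [0.1513 0.5287 0.4038] [-0.0012 -0.0021 -0.0041 -0.0005  0.0013  0.0003]invalid input at $[0]: expected keys wx, wy, wz, x, y, z, claw
```

View pics/w1.png

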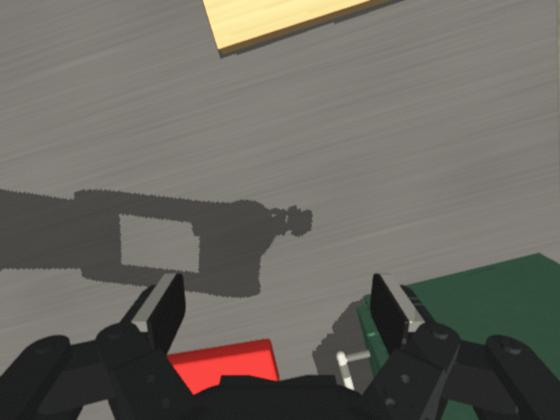

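```bash
python3 -m jog '[{"x":28,"y":-25,"z":15,"wx":0,"wy":0,"wz":0,"claw":1},{"x":56,"y":-50,"z":30,"wx":0,"wy":0,"wz":0,"claw":1},{"x":84,"y":-75,"z":40,"wx":0,"wy":0,"wz":0,"claw":1},{"x":112,"y":-100,"z":40,"wx":0,"wy":0,"wz":0,"claw":1},{"x":140,"y":-125,"z":40,"wx":0,"wy":0,"wz":0,"claw":1},{"x":168,"y":-150,"z":40,"wx":0,"wy":0,"wz":0,"claw":1},{"x":196,"y":-175,"z":40,"wx":0,"wy":0,"wz":0,"claw":1},{"x":224,"y":-200,"z":40,"wx":0,"wy":0,"wz":0,"claw":1},{"x":252,"y":-225,"z":40,"wx":0,"wy":0,"wz":0,"claw":1},{"x":280,"y":-250,"z":40,"wx":0,"wy":0,"wz":0,"claw":1},{"x":308,"y":-275,"z":40,"wx":0,"wy":0,"wz":0,"claw":1},{"x":336,"y":-300,"z":40,"wx":0,"wy":0,"wz":0,"claw":1}]'
python3 -m jog '[{"x":25,"y":-25,"z":0,"wx":0,"wy":0,"wz":0,"claw":1},{"x":50,"y":-50,"z":0,"wx":0,"wy":0,"wz":0,"claw":1},{"x":75,"y":-75,"z":0,"wx":0,"wy":0,"wz":0,"claw":1},{"x":100,"y":-95,"z":0,"wx":0,"wy":0,"wz":0,"claw":1},{"x":110,"y":-100,"z":0,"wx":0,"wy":0,"wz":0,"claw":1},{"x":110,"y":-100,"z":0,"wx":0,"wy":0,"wz":0,"claw":1},{"x":110,"y":-100,"z":0,"wx":0,"wy":0,"wz":0,"claw":1}]'; python3 - <<'E'
from h import *
import pickle
s=env.state();im=env.get_image('wrist');pickle.dump(s,open('s1.pkl','wb'))
print(s['time'],s['tcp_pos'],s['joint_vel'])
cv2.imwrite('pics/w1.png',im[:,:,::-1])
E
```

```text
time: 1.2
tcp_pos: [0.4884, 0.2272, 0.4446]
orientation: [-0.426, 0.565, 0.426, 0.565]
force: [0.8, 0.3, -0.3]
opening: 0.997
time: 1.78
tcp_pos: [0.5975, 0.1288, 0.444]
orientation: [-0.425, 0.565, 0.426, 0.564]
force: [0.5, -0.3, 0.1]
opening: 1.001
1.7833 [0.5975 0.1288 0.444 ] [ 0.0282 -0.0304  0.0129  0.0011  0.0027  0.0015]
```

View pics/w1.png

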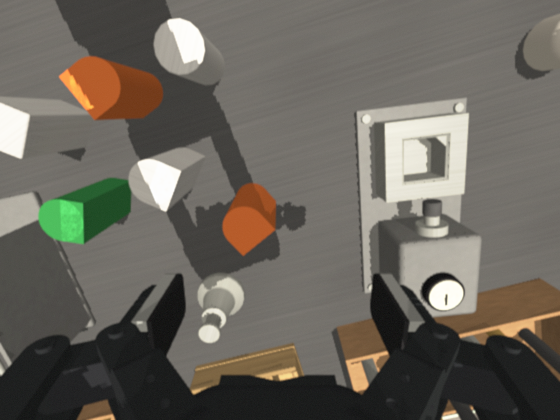

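The D-block's top is at about (157,180) and the press nest at (425,155), with the stamp below it at (432,215). Cropping both.

```bash
python3 - <<'E'
from h import *
a=cv2.imread('pics/w1.png')
A=cv2.resize(a[135:220,115:215],None,fx=7,fy=7,interpolation=cv2.INTER_CUBIC)
B=cv2.resize(a[90:245,345:490],None,fx=4,fy=4,interpolation=cv2.INTER_CUBIC)
A=np.clip(A.astype(float)*1.0,0,255).astype(np.uint8)
cv2.imwrite('pics/cA1.png',A);cv2.imwrite('pics/cB1.png',B)
E
```

```text
(no output)
```

View pics/cA1.png

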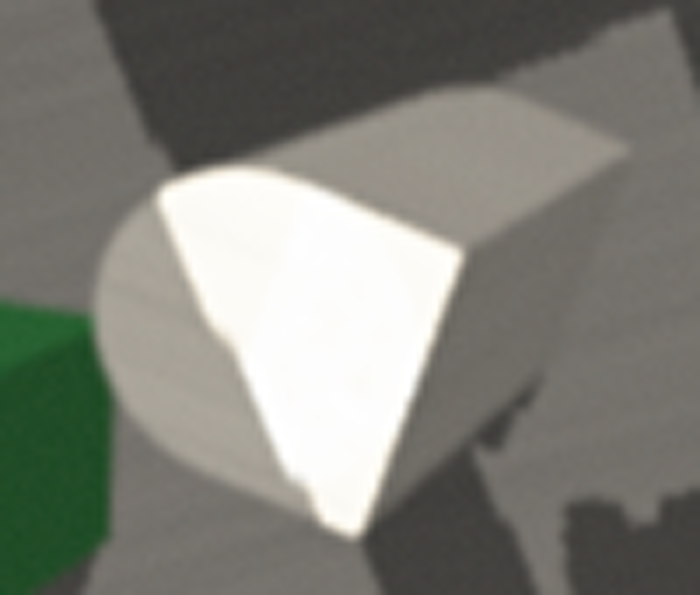

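View pics/cB1.png

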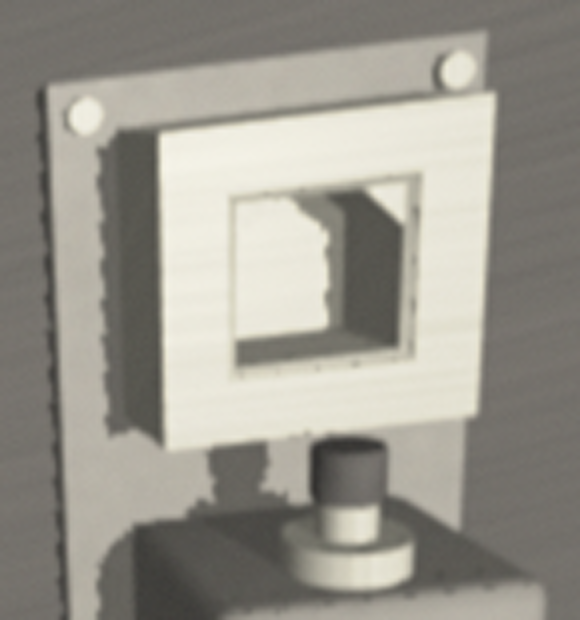

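```bash
python3 - <<'E'
from h import *
import pickle
s=pickle.load(open('s1.pkl','rb'));C=cam('wrist',s)
f=lambda p,o,k:((p[0]+.5)/k-.5+o[0],(p[1]+.5)/k-.5+o[1])
d=[onz(C,f(p,(115,135),7),.11) for p in [(463,253),(358,537),(160,185),(310,500)]]
print('D',d)
e=d[0]-d[1];print(np.linalg.norm(e));yx=e[:2]/np.linalg.norm(e[:2])
# x axis: perpendicular toward flat end, pointing away from round side
mid=(d[0]+d[1])/2
for sg in(1,-1):
    x=sg*np.array([yx[1],-yx[0]]);print('xaxis',x,np.degrees(np.arctan2(x[1],x[0])),'origin',mid[:2]-.022*x)
n=[onz(C,f(p,(345,90),4),.05) for p in [(162,132),(494,93),(476,412),(168,450)]]
print('N',np.array(n)); print('c',np.mean(n,0),[np.linalg.norm(n[i]-n[(i+1)%4]) for i in range(4)])
for a,b in((0,3),(1,2)):
    v=n[b]-n[a];print(np.degrees(np.arctan2(v[1],v[0])))
for a,b in((0,1),(3,2)):
    v=n[b]-n[a];print(np.degrees(np.arctan2(v[1],v[0]))-90)
# fit square 90
m=[onz(C,f(p,(345,90),4),.05) for p in [(230,195),(422,172),(413,357),(235,378)]]
print('pocket',np.mean(m,0),[np.linalg.norm(m[i]-m[(i+1)%4]) for i in range(4)])
b=[onz(C,f(p,(345,90),4),.008) for p in [(47,88),(487,35)]];print('base',b)
E
```

```text
D [array([0.5479, 0.0483, 0.11  ]), array([0.5815, 0.0195, 0.11  ]), array([0.5282, 0.0126, 0.11  ]), array([0.5746, 0.0151, 0.11  ])]
0.04422986108285663
xaxis [0.6503 0.7597] 49.436975082681215 origin [0.5504 0.0172]
xaxis [-0.6503 -0.7597] -130.56302491731878 origin [0.579  0.0506]
N [[0.5647 0.2601 0.05  ]
 [0.5792 0.3476 0.05  ]
 [0.6668 0.3337 0.05  ]
 [0.6537 0.246  0.05  ]]
c [0.6161 0.2968 0.05  ] [np.float64(0.08870918569461975), np.float64(0.08871072101888929), np.float64(0.08868252532588972), np.float64(0.09006704134441514)]
-8.992039372259178
-9.00993460386111
-9.385880632950688
-8.50969946463033
pocket [0.6161 0.297  0.05  ] [np.float64(0.05213670932206535), np.float64(0.05164341802901489), np.float64(0.05047109116770673), np.float64(0.051836341967668856)]
base [array([0.5477, 0.2418, 0.008 ]), array([0.5687, 0.37  , 0.008 ])]
```

```bash
python3 - <<'E'
from h import *
import pickle
s=pickle.load(open('s1.pkl','rb'));C=cam('wrist',s)
for n,p,z in [('green',(65,222),.11),('orangeR',(243,238),.11),('orangeL',(82,88),.11),('round',(178,42),.11),('jack',(209,332),.092),('square',(10,130),.11)]:
    print(n,onz(C,p,z)[:2])
print((onz(C,(243,238),.11)[:2]-[.5504,.0172]))
# check consistency with scene & side
P=np.array([[.5504,.0172,.11]]);print(proj(cam('scene'),P),proj(cam('side'),P))
P=np.array([[.6161,.2968,.05]]);print(proj(cam('scene'),P),proj(cam('side'),P))
E
```

```text
green [ 0.5645 -0.0811]
orangeR [0.6293 0.0841]
orangeL [ 0.4558 -0.0086]
round [0.445  0.0856]
jack [0.7388 0.0048]
square [ 0.4703 -0.0879]
[0.0789 0.0669]
[[292.3662 206.9119]] [[277.4959 206.985 ]]
[[365.535  191.9257]] [[291.7809 175.7789]]
```

```bash
python3 -m jog '[{"x":-5,"y":-11,"z":0,"wx":0,"wy":0,"wz":6.6,"claw":0.75},{"x":-10,"y":-22,"z":-10,"wx":0,"wy":0,"wz":13.2,"claw":0.75},{"x":-15,"y":-34,"z":-20,"wx":0,"wy":0,"wz":19.8,"claw":0.75},{"x":-20,"y":-45,"z":-30,"wx":0,"wy":0,"wz":26.4,"claw":0.75},{"x":-24,"y":-56,"z":-40,"wx":0,"wy":0,"wz":33,"claw":0.75},{"x":-29,"y":-67,"z":-50,"wx":0,"wy":0,"wz":39.6,"claw":0.75},{"x":-33,"y":-78,"z":-60,"wx":0,"wy":0,"wz":46.2,"claw":0.75},{"x":-38,"y":-90,"z":-70,"wx":0,"wy":0,"wz":52.8,"claw":0.75},{"x":-43,"y":-100,"z":-80,"wx":0,"wy":0,"wz":59.2,"claw":0.75},{"x":-47,"y":-112,"z":-90,"wx":0,"wy":0,"wz":65.4,"claw":0.75},{"x":-47,"y":-112,"z":-110,"wx":0,"wy":0,"wz":65.4,"claw":0.75},{"x":-47,"y":-112,"z":-110,"wx":0,"wy":0,"wz":65.4,"claw":0.75}]'
python3 - <<'E'
from h import *
s=env.state();im=env.get_image('wrist')
print(s['time'],s['tcp_pos'],s['joint_vel'],R.from_quat(s['orientation']).as_matrix())
C=cam('wrist',s)
o=np.array([.5504,.0172]);a=np.radians(49.4);X=np.array([np.cos(a),np.sin(a)]);Y=np.array([-X[1],X[0]])
pts=[o-.022*X]+[o+.022*(-np.cos(t)*X+np.sin(t)*Y) for t in np.linspace(-1.57,1.57,15)]+[o+.022*X+.022*Y,o+.022*X-.022*Y,o-.022*Y]
pts=pts[1:]
uv=proj(C,np.array([[*p,.11] for p in pts]))
im=im[:,:,::-1].copy()
cv2.imwrite('pics/w2r.png',im)
cv2.polylines(im,[np.round(uv).astype(int)],True,(0,0,255),1)
cv2.imwrite('pics/w2.png',im)
im=env.get_image('side');cv2.imwrite('pics/sd2.png',cv2.resize(im[120:330,150:430,::-1],None,fx=2.5,fy=2.5))
E
```

```text
time: 2.83
tcp_pos: [0.5483, 0.0179, 0.3314]
orientation: [-0.661, 0.245, 0.666, 0.244]
force: [-1.2, -0.1, -0.3]
opening: 0.748
2.8333 [0.5483 0.0179 0.3314] [ 0.011  -0.0008 -0.0487  0.0032  0.0465  0.0115] [[-0.0066 -0.6495 -0.7604]
 [ 0.001  -0.7604  0.6495]
 [-1.      0.0035  0.0057]]
```

View pics/w2.png

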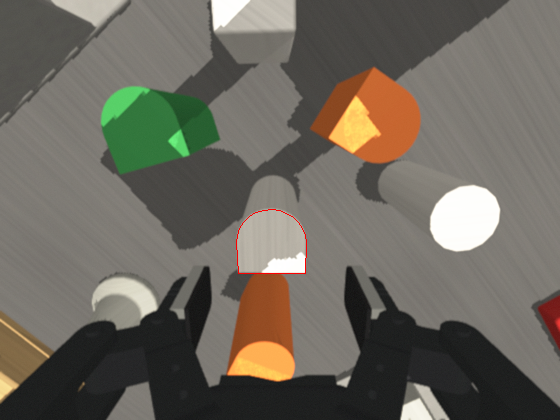

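View pics/sd2.png

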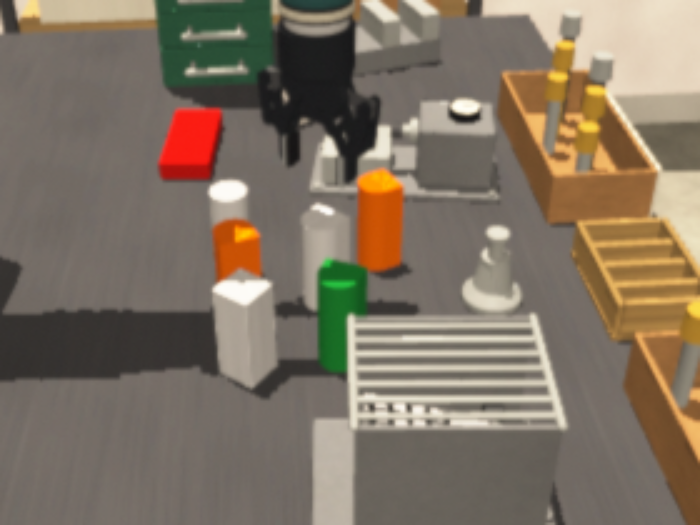

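The overlay fits the D-block at (272,240), so I'm descending and gripping.

```bash
python3 -m jog '[{"x":1,"y":0,"z":-25,"wx":0,"wy":0,"wz":0,"claw":0.75},{"x":1,"y":0,"z":-50,"wx":0,"wy":0,"wz":0,"claw":0.75},{"x":1,"y":0,"z":-70,"wx":0,"wy":0,"wz":0,"claw":0.75},{"x":1,"y":0,"z":-84,"wx":0,"wy":0,"wz":0,"claw":0.75},{"x":1,"y":0,"z":-84,"wx":0,"wy":0,"wz":0,"claw":0.75},{"x":1,"y":0,"z":-84,"wx":0,"wy":0,"wz":0,"claw":0.75}]' 
python3 -m jog '[{"x":0,"y":0,"z":0,"wx":0,"wy":0,"wz":0,"claw":0.4},{"x":0,"y":0,"z":0,"wx":0,"wy":0,"wz":0,"claw":0.3},{"x":0,"y":0,"z":0,"wx":0,"wy":0,"wz":0,"claw":0.3},{"x":0,"y":0,"z":0,"wx":0,"wy":0,"wz":0,"claw":0.3},{"x":0,"y":0,"z":0,"wx":0,"wy":0,"wz":0,"claw":0.3},{"x":0,"y":0,"z":0,"wx":0,"wy":0,"wz":0,"claw":0.3}]' 60
python3 - <<'E'
from h import *
s=env.state();im=env.get_image('wrist')
print(s['time'],s['tcp_pos'],s['joint_vel'],R.from_quat(s['orientation']).as_matrix(),s['opening'])
cv2.imwrite('pics/w3.png',im[:,:,::-1])
E
```

```text
time: 3.43
tcp_pos: [0.5515, 0.0176, 0.2516]
orientation: [0.663, -0.245, -0.663, -0.245]
force: [0.4, -0.4, 1.4]
opening: 0.744
time: 3.93
tcp_pos: [0.5521, 0.017, 0.2534]
orientation: [0.665, -0.244, -0.662, -0.246]
force: [-0.7, 1.6, 6.4]
opening: 0.506
3.9333 [0.5521 0.017  0.2534] [-0.0016 -0.0016  0.0001  0.     -0.001  -0.0003] [[ 0.0046 -0.6503 -0.7597]
 [ 0.0006 -0.7597  0.6503]
 [-1.     -0.0034 -0.0031]] 0.5062093793259529
```

View pics/w3.png

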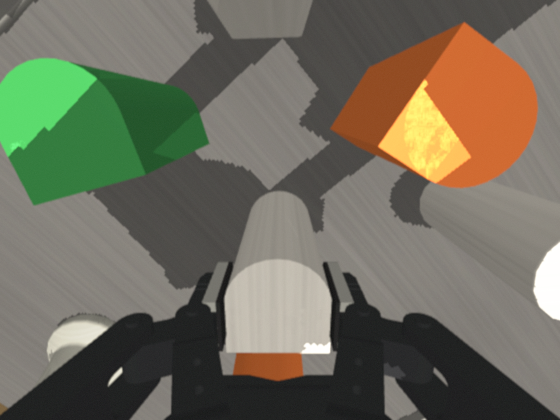

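```bash
python3 -m jog '[{"x":0,"y":0,"z":20,"wx":0,"wy":0,"wz":0,"claw":0.3},{"x":0,"y":0,"z":50,"wx":0,"wy":0,"wz":0,"claw":0.3},{"x":0,"y":0,"z":80,"wx":0,"wy":0,"wz":0,"claw":0.3},{"x":0,"y":0,"z":110,"wx":0,"wy":0,"wz":-4,"claw":0.3},{"x":0,"y":5,"z":135,"wx":0,"wy":0,"wz":-10,"claw":0.3},{"x":5,"y":35,"z":135,"wx":0,"wy":0,"wz":-16,"claw":0.3},{"x":12,"y":65,"z":135,"wx":0,"wy":0,"wz":-22,"claw":0.3},{"x":19,"y":95,"z":135,"wx":0,"wy":0,"wz":-28,"claw":0.3},{"x":26,"y":125,"z":135,"wx":0,"wy":0,"wz":-34,"claw":0.3},{"x":33,"y":155,"z":135,"wx":0,"wy":0,"wz":-40,"claw":0.3},{"x":40,"y":185,"z":135,"wx":0,"wy":0,"wz":-46,"claw":0.3},{"x":47,"y":215,"z":135,"wx":0,"wy":0,"wz":-52,"claw":0.3}]' 60
python3 -m jog '[{"x":6,"y":30,"z":0,"wx":0,"wy":0,"wz":-4,"claw":0.3},{"x":13,"y":55,"z":0,"wx":0,"wy":0,"wz":-6.4,"claw":0.3},{"x":17,"y":65,"z":0,"wx":0,"wy":0,"wz":-6.4,"claw":0.3},{"x":17,"y":65,"z":0,"wx":0,"wy":0,"wz":-6.4,"claw":0.3},{"x":17,"y":65,"z":0,"wx":0,"wy":0,"wz":-6.4,"claw":0.3},{"x":17,"y":65,"z":0,"wx":0,"wy":0,"wz":-6.4,"claw":0.3},{"x":17,"y":65,"z":0,"wx":0,"wy":0,"wz":-6.4,"claw":0.3}]' 60
python3 - <<'E'
from h import *
import pickle
s=env.state();im=env.get_image('wrist');pickle.dump(s,open('s4.pkl','wb'))
print(s['time'],s['tcp_pos'],s['joint_vel'],R.from_quat(s['orientation']).as_matrix(),s['opening'],s['force'])
cv2.imwrite('pics/w4.png',im[:,:,::-1])
im=env.get_image('side');cv2.imwrite('pics/sd4r.png',im[:,:,::-1]);cv2.imwrite('pics/sd4.png',cv2.resize(im[90:240,220:420,::-1],None,fx=4,fy=4))
E
```

```text
time: 4.98
tcp_pos: [0.5984, 0.2331, 0.3843]
orientation: [-0.487, 0.513, 0.488, 0.512]
force: [1.2, -0.3, -3.7]
opening: 0.502
time: 5.57
tcp_pos: [0.6154, 0.2954, 0.3857]
orientation: [-0.459, 0.538, 0.459, 0.538]
force: [0.5, -0.2, -4.3]
opening: 0.505
5.5667 [0.6154 0.2954 0.3857] [-0.0017 -0.0059 -0.0021  0.0011 -0.0012  0.003 ] [[-0.0005 -0.9875  0.1575]
 [-0.0007  0.1575  0.9875]
 [-1.      0.0003 -0.0008]] 0.5048019768218608 [ 0.4723 -0.237  -4.3345]
```

View pics/w4.png

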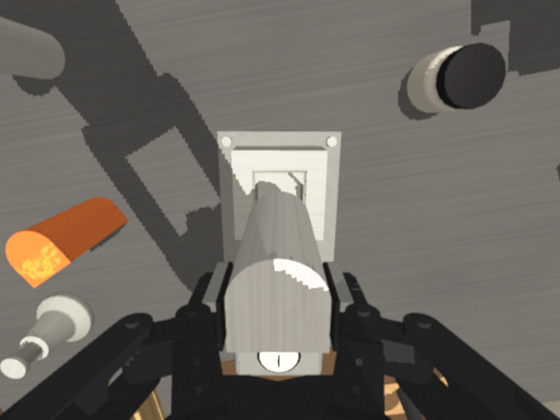

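View pics/sd4.png

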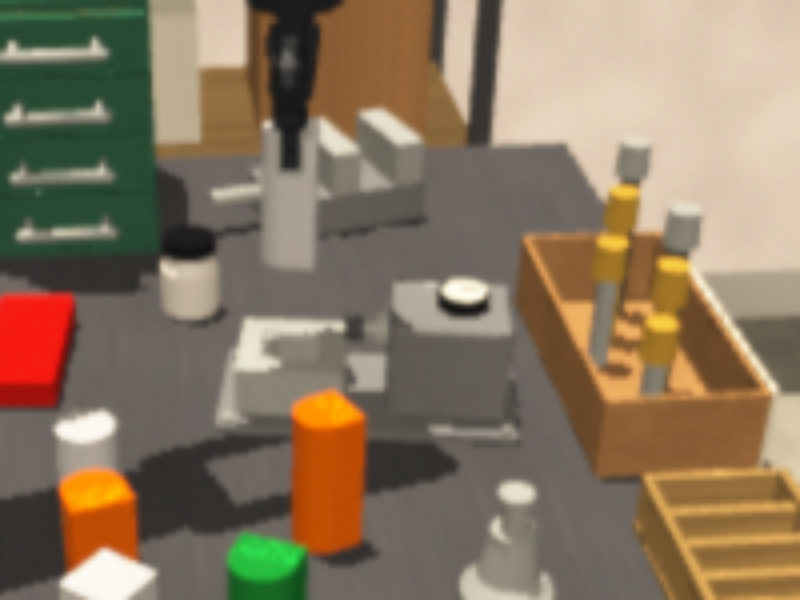

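```bash
python3 - <<'E'
from h import *
a=cv2.imread('pics/w4.png')
cv2.imwrite('pics/c4a.png',cv2.resize(a[250:370,210:350],None,fx=5,fy=5,interpolation=cv2.INTER_CUBIC))
cv2.imwrite('pics/c4b.png',cv2.resize(a[120:240,210:350],None,fx=5,fy=5,interpolation=cv2.INTER_CUBIC))
E
```

```text
(no output)
```

View pics/c4a.png

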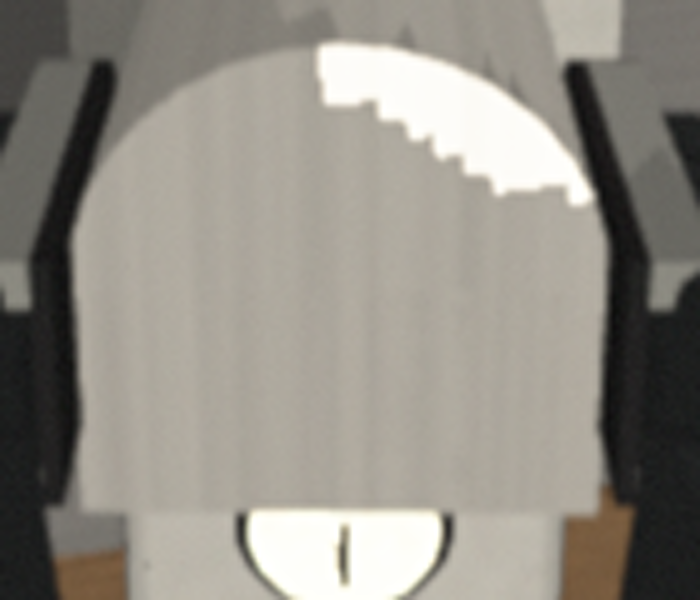

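View pics/c4b.png

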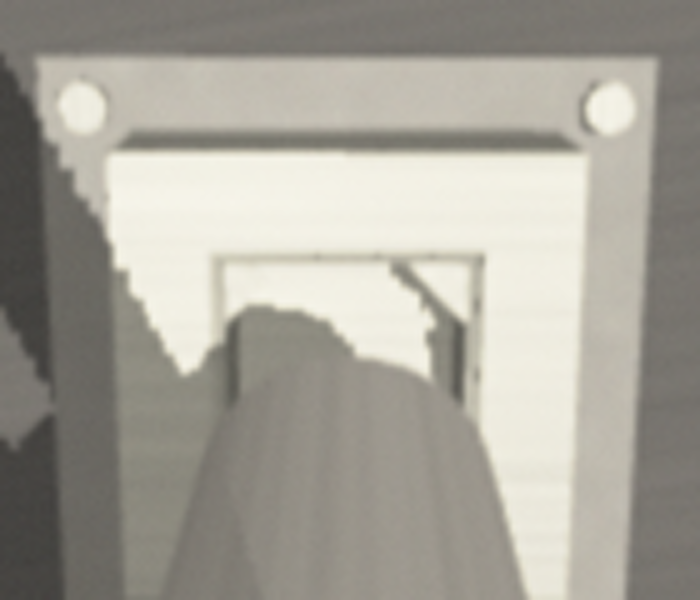

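```bash
python3 - <<'E'
from h import *
import pickle
s=pickle.load(open('s4.pkl','rb'));C=cam('wrist',s)
f=lambda p,o,k:((p[0]+.5)/k-.5+o[0],(p[1]+.5)/k-.5+o[1])
zt=s['tcp_pos'][2]-.1434
L=onz(C,f((78,513),(210,250),5),zt);Rr=onz(C,f((603,513),(210,250),5),zt);T=onz(C,f((340,43),(210,250),5),zt)
print(L,Rr,T,np.linalg.norm(L-Rr)); v=Rr-L;yaw=np.degrees(np.arctan2(v[1],v[0]))-90
x=np.array([np.cos(np.radians(yaw)),np.sin(np.radians(yaw))]);m=((L+Rr)/2)[:2]
print('block yaw',yaw,'origin',m-.022*x,'T-based',T[:2]+.022*x, 'rel tcp',m-.022*x-s['tcp_pos'][:2])
a=onz(C,f((106,152),(210,120),5),.05);b=onz(C,f((590,152),(210,120),5),.05);v=b-a;y=np.degrees(np.arctan2(v[1],v[0]))-90
x=np.array([np.cos(np.radians(y)),np.sin(np.radians(y))])
print('nest',a,b,np.linalg.norm(v),y,'c',((a+b)/2)[:2]+.045*x)
a=onz(C,f((36,58),(210,120),5),.008);b=onz(C,f((658,58),(210,120),5),.008);v=b-a;y=np.degrees(np.arctan2(v[1],v[0]))-90
x=np.array([np.cos(np.radians(y)),np.sin(np.radians(y))])
print('plate',np.linalg.norm(v),y,'c',((a+b)/2)[:2]+.060*x)
E
```

```text
[0.6302 0.2713 0.2423] [0.6371 0.3151 0.2423] [0.5905 0.3    0.2423] 0.04441197243554156
block yaw -8.89204324875432 origin [0.6119 0.2966] T-based [0.6122 0.2966] rel tcp [-0.0035  0.0012]
nest [0.5651 0.2595 0.05  ] [0.5792 0.3487 0.05  ] 0.09031758662885242 -8.963027492814362 c [0.6166 0.2971]
plate 0.12981940615439674 -8.968282677990942 c [0.617 0.297]
```

```bash
python3 -m jog '[{"x":1.5,"y":0.3,"z":-25,"wx":0,"wy":0,"wz":0,"claw":0.3},{"x":3,"y":0.5,"z":-50,"wx":0,"wy":0,"wz":0,"claw":0.3},{"x":3,"y":0.5,"z":-68,"wx":0,"wy":0,"wz":0,"claw":0.3},{"x":3,"y":0.5,"z":-74,"wx":0,"wy":0,"wz":0,"claw":0.3},{"x":3,"y":0.5,"z":-74,"wx":0,"wy":0,"wz":0,"claw":0.3},{"x":3,"y":0.5,"z":-74,"wx":0,"wy":0,"wz":0,"claw":0.3}]' 60
python3 - <<'E'
from h import *
import pickle
s=env.state();im=env.get_image('wrist');pickle.dump(s,open('s5.pkl','wb'))
print(s['time'],s['tcp_pos'],s['force'],R.from_quat(s['orientation']).as_matrix())
a=im[:,:,::-1]
cv2.imwrite('pics/w5.png',a)
cv2.imwrite('pics/c5.png',cv2.resize(a[100:260,190:370],None,fx=4,fy=4,interpolation=cv2.INTER_CUBIC))
im=env.get_image('side');cv2.imwrite('pics/sd5r.png',im[:,:,::-1]);cv2.imwrite('pics/sd5.png',cv2.resize(im[110:210,260:370,::-1],None,fx=6,fy=6,interpolation=cv2.INTER_CUBIC))
im=env.get_image('scene');cv2.imwrite('pics/sc5.png',cv2.resize(im[110:250,320:440,::-1],None,fx=4,fy=4,interpolation=cv2.INTER_CUBIC))
E
```

```text
time: 6.17
tcp_pos: [0.6185, 0.2969, 0.3125]
orientation: [-0.459, 0.537, 0.459, 0.538]
force: [-1.4, 0.5, -3.3]
opening: 0.504
6.1667 [0.6185 0.2969 0.3125] [-1.3611  0.452  -3.3269] [[ 0.0007 -0.9877  0.1566]
 [ 0.0003  0.1566  0.9877]
 [-1.     -0.0007  0.0004]]
```

View pics/c5.png

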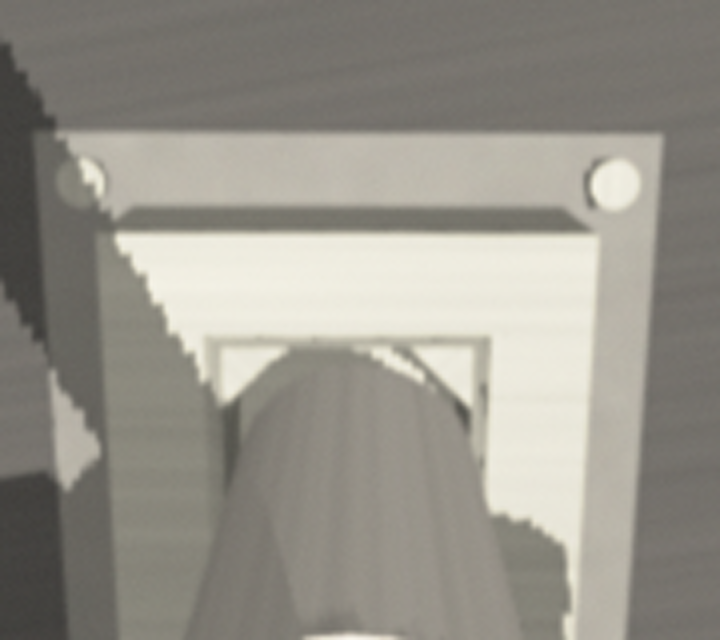

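View pics/sd5.png

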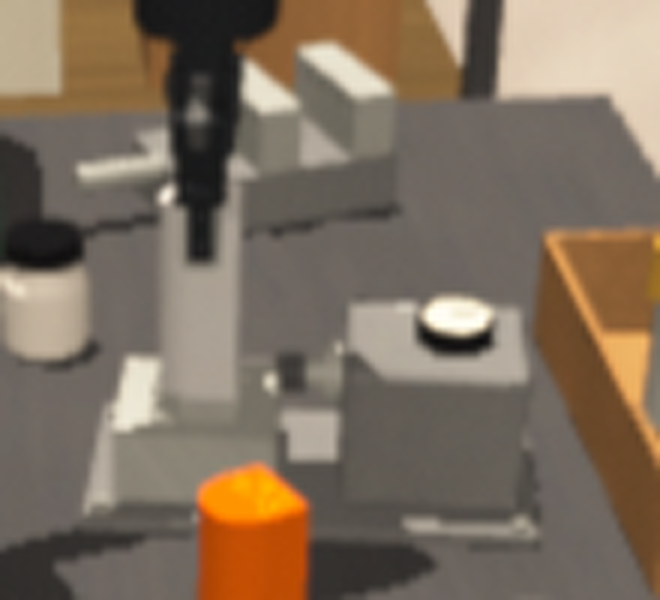

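View pics/sc5.png

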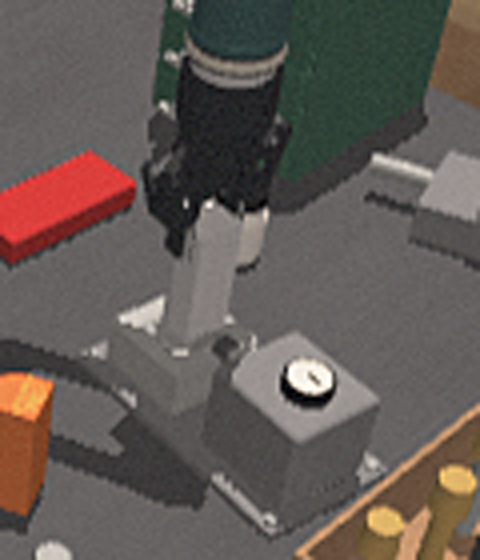

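```bash
python3 - <<'E'
from h import *
import pickle
s=pickle.load(open('s5.pkl','rb'));C=cam('wrist',s)
f=lambda p,o,k:((p[0]+.5)/k-.5+o[0],(p[1]+.5)/k-.5+o[1])
o=(190,100)
yw=np.radians(-8.97);X=np.array([np.cos(yw),np.sin(yw)]);Y=np.array([-X[1],X[0]])
ap=onz(C,f((325,347),o,4),.0591)[:2];print('apex',ap,'->origin',ap+.022*X)
for r in (400,):
  l=onz(C,f((262,r),o,4),.0591)[:2];
mo=[onz(C,f(p,o,4),.05)[:2] for p in[(205,339),(492,339)]];print('mouth',mo,np.linalg.norm(mo[0]-mo[1]),np.mean(mo,0)+.0265*X)
nb=[onz(C,f(p,o,4),.05)[:2] for p in[(97,234),(600,234)]];print('nest',np.linalg.norm(nb[0]-nb[1]),np.mean(nb,0)+.045*X)
n=np.mean(nb,0)+.045*X
a=cv2.imread('pics/w5.png')
big=cv2.resize(a[100:260,190:370],None,fx=4,fy=4,interpolation=cv2.INTER_CUBIC)
def dr(c,z,col):
    p=[c+.022*(-np.cos(t)*X+np.sin(t)*Y) for t in np.linspace(-1.57,1.57,25)]+[c+.022*X+.022*Y,c+.022*X-.022*Y]
    uv=(proj(C,np.array([[*q,z] for q in p]))-o+.5)*4-.5
    cv2.polylines(big,[np.round(uv).astype(int)],True,col,1)
dr(n,.0591,(0,255,0))
c=s['tcp_pos'][:2]+0
dr(c-.0036*X+.0006*Y,.0591,(0,0,255)); dr(c-.00095*X,.0591,(255,0,0))
cv2.imwrite('pics/c5o.png',big)
E
```

```text
apex [0.5903 0.2973] ->origin [0.6121 0.2939]
mouth [array([0.5875, 0.2754]), array([0.5956, 0.3273])] 0.05251851210735776 [0.6177 0.2972]
nest 0.0897529532539324 [0.6171 0.2973]
```

View pics/c5o.png

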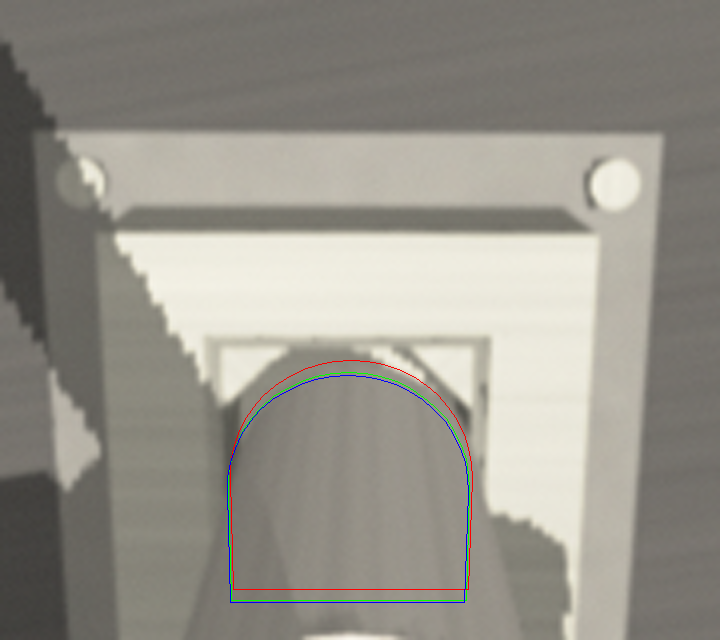

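```bash
python3 - <<'E'
import cv2,numpy as np
a=cv2.imread('pics/w5.png')[175:230,235:320].astype(float)
a=np.clip((a-60)/(190-60),0,1)**.8*255
cv2.imwrite('pics/c5z.png',cv2.resize(a.astype(np.uint8),None,fx=9,fy=9,interpolation=cv2.INTER_CUBIC))
E
```

View pics/c5z.png

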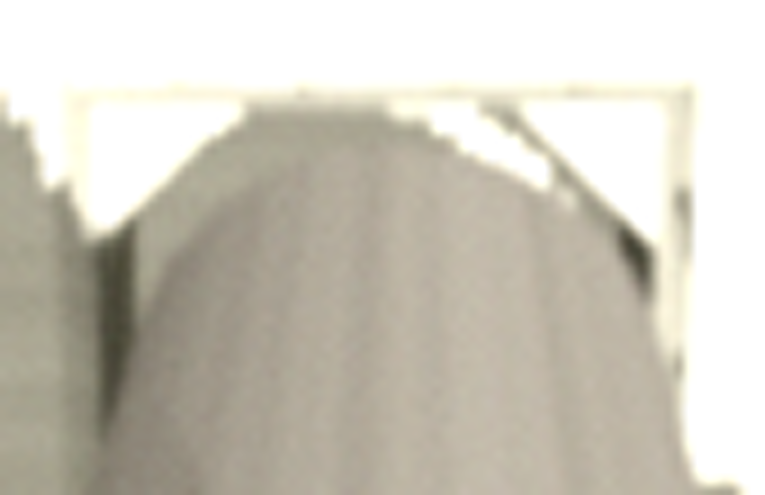

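```bash
python3 -m jog '[{"x":1.5,"y":-0.4,"z":0,"wx":0,"wy":0,"wz":0,"claw":0.3},{"x":1.5,"y":-0.4,"z":-7,"wx":0,"wy":0,"wz":0,"claw":0.3},{"x":1.5,"y":-0.4,"z":-14,"wx":0,"wy":0,"wz":0,"claw":0.3},{"x":1.5,"y":-0.4,"z":-20,"wx":0,"wy":0,"wz":0,"claw":0.3},{"x":1.5,"y":-0.4,"z":-20,"wx":0,"wy":0,"wz":0,"claw":0.3}]' 60
```

```text
time: 6.73
tcp_pos: [0.6206, 0.2966, 0.3025]
orientation: [-0.461, 0.534, 0.457, 0.542]
force: [-4.4, -4.2, 22.1]
opening: 0.505
```

```bash
python3 - <<'E'
from h import *
import pickle
s=env.state();im=env.get_image('wrist');pickle.dump(s,open('s6.pkl','wb'))
print(s['time'],s['tcp_pos'],s['force'],s['wrist_torque'],R.from_quat(s['orientation']).as_matrix())
a=im[:,:,::-1]
cv2.imwrite('pics/w6.png',a)
b=np.clip((a.astype(float)-50)/(210-50),0,1)*255
cv2.imwrite('pics/c6.png',cv2.resize(b[170:370,200:355].astype(np.uint8),None,fx=3,fy=3,interpolation=cv2.INTER_CUBIC))
im=env.get_image('side');cv2.imwrite('pics/sd6.png',cv2.resize(im[110:210,260:370,::-1],None,fx=6,fy=6,interpolation=cv2.INTER_CUBIC))
E
```

```text
6.7333 [0.6206 0.2966 0.3025] [-4.3548 -4.1994 22.1411] [-0.4952  1.1148 -0.1051] [[ 0.0124 -0.9876  0.1567]
 [ 0.0038  0.1567  0.9876]
 [-0.9999 -0.0117  0.0057]]
```

View pics/c6.png

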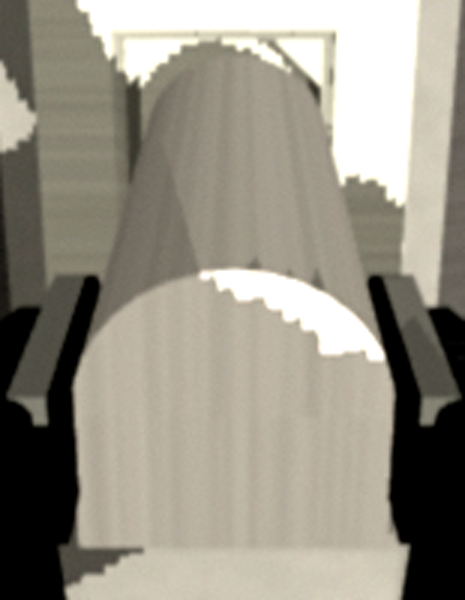

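View pics/sd6.png

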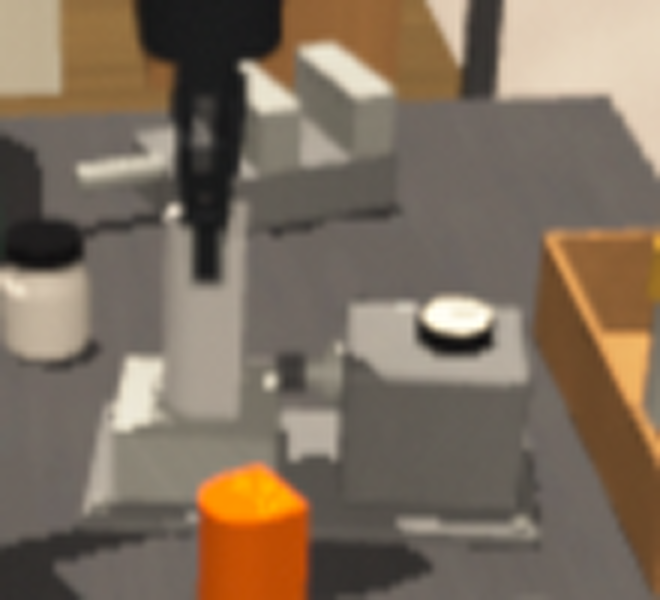

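```bash
python3 -m jog '[{"x":0,"y":0,"z":10,"wx":0,"wy":0,"wz":0,"claw":0.3},{"x":0,"y":0,"z":20,"wx":0,"wy":0,"wz":0,"claw":0.3},{"x":0,"y":0,"z":20,"wx":0,"wy":0,"wz":0,"claw":0.3},{"x":0,"y":0,"z":20,"wx":0,"wy":0,"wz":0,"claw":0.3}]' 60
python3 - <<'E'
from h import *
from scipy.optimize import least_squares
import pickle
s=pickle.load(open('s5.pkl','rb'));C=cam('wrist',s)
f=lambda p,o,k:np.array(((p[0]+.5)/k-.5+o[0],(p[1]+.5)/k-.5+o[1]))
pts=[f(p,(235,175),9) for p in [(245,185),(185,250),(375,145),(470,158),(560,200),(620,245)]]
W=np.array([onz(C,p,.0591)[:2] for p in pts])
r=least_squares(lambda c:np.linalg.norm(W-c,axis=1)-.022,[.615,.298]);print('blk bottom',r.x,r.fun*1000)
r=least_squares(lambda c:np.linalg.norm(W-c[:2],axis=1)-c[2],[.615,.298,.022]);print(r.x)
s=env.state();im=env.get_image('wrist');pickle.dump(s,open('s7.pkl','wb'))
print(s['time'],s['tcp_pos'],s['force'],s['wrist_torque'],R.from_quat(s['orientation']).as_matrix())
a=im[:,:,::-1];cv2.imwrite('pics/w7.png',a)
b=np.clip((a.astype(float)-60)/(190-60),0,1)**.8*255
cv2.imwrite('pics/c7.png',cv2.resize(b[170:230,230:325].astype(np.uint8),None,fx=8,fy=8,interpolation=cv2.INTER_CUBIC))
E
```

```text
time: 7.17
tcp_pos: [0.6199, 0.297, 0.3113]
orientation: [-0.459, 0.538, 0.459, 0.538]
force: [-0.4, -0.7, -3.8]
opening: 0.501
blk bottom [0.6161 0.2991] [ 0.4133 -0.2689  0.129  -0.2858 -0.3171  0.3621]
[0.6163 0.299  0.0222]
7.1667 [0.6199 0.297  0.3113] [-0.377  -0.704  -3.7951] [-0.0341  0.021   0.0243] [[-0.0001 -0.9878  0.1558]
 [ 0.      0.1558  0.9878]
 [-1.      0.0001 -0.    ]]
```

View pics/c7.png

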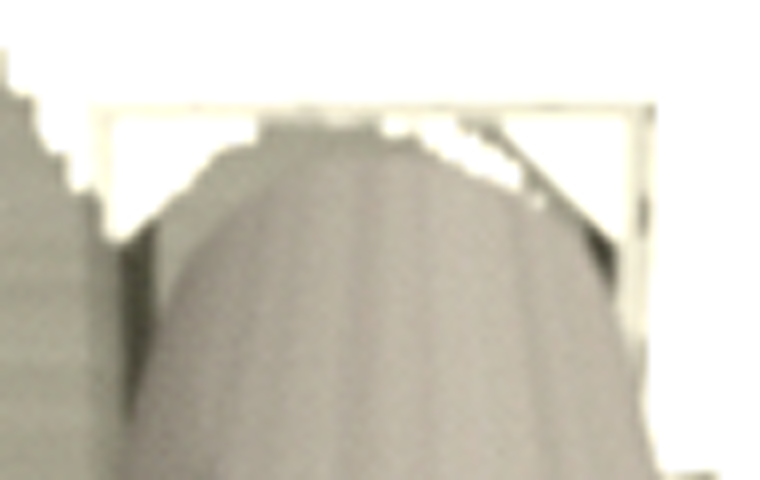

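```bash
python3 - <<'E'
from h import *
from scipy.optimize import least_squares
import pickle
s=pickle.load(open('s7.pkl','rb'));C=cam('wrist',s)
f=lambda p,o,k:np.array(((p[0]+.5)/k-.5+o[0],(p[1]+.5)/k-.5+o[1]))
yw=np.radians(-8.97);X=np.array([np.cos(yw),np.sin(yw)]);Y=np.array([-X[1],X[0]])
zb=.0579
pts=[f(p,(230,170),8) for p in [(300,165),(225,215),(185,265),(375,150),(450,165),(540,205),(590,260)]]
W=np.array([onz(C,p,zb)[:2] for p in pts])
r=least_squares(lambda c:np.linalg.norm(W-c,axis=1)-.022,[.615,.298]);print('blk bottom',r.x,r.fun*1000);b=r.x
mo=[onz(C,f(p,(230,170),8),.05)[:2] for p in[(95,104),(655,104)]];n=np.mean(mo,0)+.0265*X;print('mouth',n,np.linalg.norm(mo[0]-mo[1]))
a=cv2.imread('pics/w7.png');o=np.array((200,130));k=4
big=cv2.resize(a[130:280,200:360],None,fx=k,fy=k,interpolation=cv2.INTER_CUBIC)
big=(np.clip((big.astype(float)-50)/150,0,1)*255).astype(np.uint8)
cv2.imwrite('pics/c7q.png',big.copy())
def dr(c,z,col,rr=.022):
    p=[c+rr*(-np.cos(t)*X+np.sin(t)*Y) for t in np.linspace(-1.57,1.57,25)]+[c+rr*X+rr*Y,c+rr*X-rr*Y]
    uv=(proj(C,np.array([[*q,z] for q in p]))-o+.5)*k-.5
    cv2.polylines(big,[np.round(uv).astype(int)],True,col,1)
def sq(c,z,h,col):
    uv=(proj(C,np.array([[*(c+h*(i*X+j*Y)),z] for i,j in((1,1),(1,-1),(-1,-1),(-1,1))]))-o+.5)*k-.5
    cv2.polylines(big,[np.round(uv).astype(int)],True,col,1)
nn=np.array([.6170,.2972])
dr(b,zb,(0,0,255));sq(nn,.05,.045,(0,255,0));sq(nn,.05,.0265,(0,255,0));dr(nn,.047,(255,0,0),.0235)
cv2.imwrite('pics/c7o.png',big)
print((n-b)@X,(n-b)@Y,(nn-b)@X,(nn-b)@Y)
E
```

```text
blk bottom [0.6157 0.2987] [ 0.3642 -0.1134 -0.3573  0.3592 -0.3202 -0.0264 -0.1602]
mouth [0.6173 0.2972] 0.050871826290832055
0.0017494389758164722 -0.0012093818327262938 0.0015043241001243448 -0.0012705997283491738
```

View pics/c7o.png

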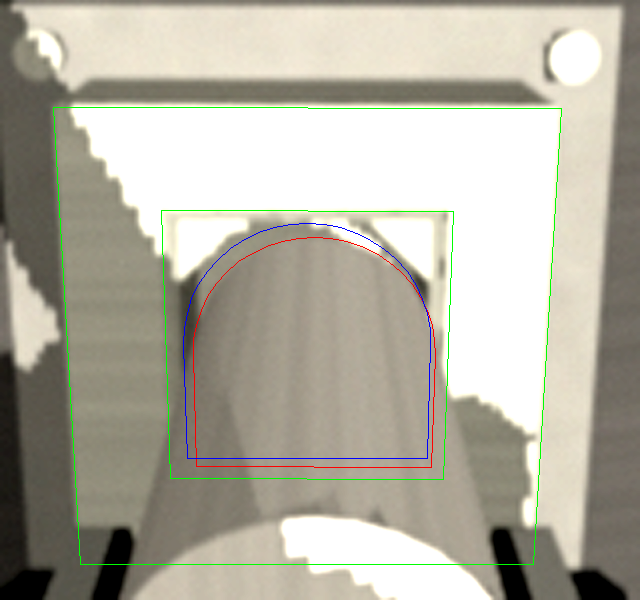

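View pics/c7q.png

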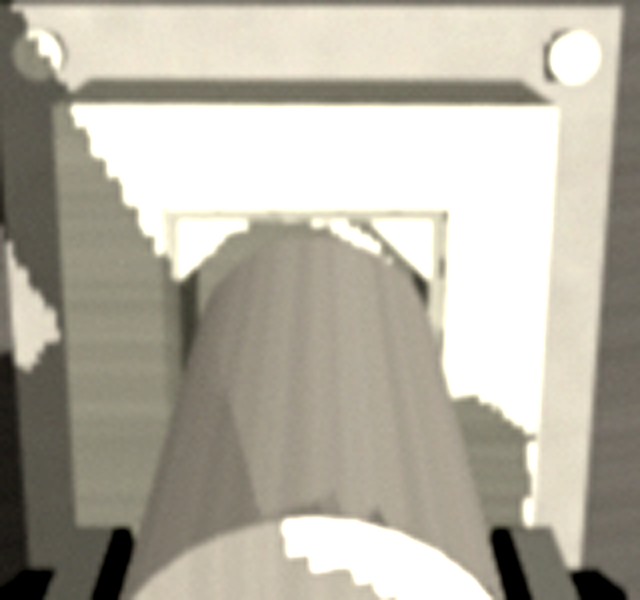

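```bash
python3 -m jog '[{"x":1.4,"y":-1.5,"z":0,"wx":0,"wy":0,"wz":0,"claw":0.3},{"x":1.4,"y":-1.5,"z":-5,"wx":0,"wy":0,"wz":0,"claw":0.3},{"x":1.4,"y":-1.5,"z":-10,"wx":0,"wy":0,"wz":0,"claw":0.3},{"x":1.4,"y":-1.5,"z":-14,"wx":0,"wy":0,"wz":0,"claw":0.3},{"x":1.4,"y":-1.5,"z":-14,"wx":0,"wy":0,"wz":0,"claw":0.3},{"x":1.4,"y":-1.5,"z":-14,"wx":0,"wy":0,"wz":0,"claw":0.3}]' 60; python3 -c "
from h import *
s=env.state();print(s['tcp_pos'],s['force'],s['wrist_torque'])"
```

```text
time: 7.72
tcp_pos: [0.6211, 0.2953, 0.2965]
orientation: [-0.459, 0.538, 0.46, 0.537]
force: [0.4, 0.2, -4.4]
opening: 0.504
[0.6211 0.2953 0.2965] [ 0.3797  0.1692 -4.3772] [ 0.0316 -0.0133  0.0291]
```

```bash
python3 -m jog '[{"x":0,"y":0,"z":-7,"wx":0,"wy":0,"wz":0,"claw":0.3},{"x":0,"y":0,"z":-14,"wx":0,"wy":0,"wz":0,"claw":0.3},{"x":0,"y":0,"z":-21,"wx":0,"wy":0,"wz":0,"claw":0.3},{"x":0,"y":0,"z":-28,"wx":0,"wy":0,"wz":0,"claw":0.3},{"x":0,"y":0,"z":-32,"wx":0,"wy":0,"wz":0,"claw":0.3},{"x":0,"y":0,"z":-33,"wx":0,"wy":0,"wz":0,"claw":0.3},{"x":0,"y":0,"z":-33,"wx":0,"wy":0,"wz":0,"claw":0.3}]' 60; python3 -c "
from h import *
s=env.state();print(s['tcp_pos'],s['force'],s['wrist_torque'])"
```

```text
time: 8.3
tcp_pos: [0.6212, 0.2953, 0.2642]
orientation: [-0.459, 0.538, 0.459, 0.537]
force: [0.5, 0.0, -4.0]
opening: 0.505
[0.6212 0.2953 0.2642] [ 0.4596  0.0289 -3.9845] [0.0092 0.046  0.0155]
```

```bash
python3 -m jog '[{"x":0,"y":0,"z":-1,"wx":0,"wy":0,"wz":0,"claw":0.55},{"x":0,"y":0,"z":-1,"wx":0,"wy":0,"wz":0,"claw":0.65},{"x":0,"y":0,"z":-1,"wx":0,"wy":0,"wz":0,"claw":0.75},{"x":0,"y":0,"z":-1,"wx":0,"wy":0,"wz":0,"claw":0.75},{"x":0,"y":0,"z":-1,"wx":0,"wy":0,"wz":0,"claw":0.75},{"x":0,"y":0,"z":-1,"wx":0,"wy":0,"wz":0,"claw":0.75}]' 60; python3 -m jog '[{"x":0,"y":0,"z":10,"wx":0,"wy":0,"wz":0,"claw":0.75},{"x":0,"y":0,"z":30,"wx":0,"wy":0,"wz":0,"claw":0.75},{"x":0,"y":0,"z":60,"wx":0,"wy":0,"wz":0,"claw":0.75},{"x":0,"y":0,"z":90,"wx":0,"wy":0,"wz":0,"claw":0.75},{"x":0,"y":0,"z":110,"wx":0,"wy":0,"wz":0,"claw":0.75},{"x":0,"y":0,"z":110,"wx":0,"wy":0,"wz":0,"claw":0.75},{"x":0,"y":0,"z":110,"wx":0,"wy":0,"wz":0,"claw":0.75}]'
python3 - <<'E'
from h import *
s=env.state();im=env.get_image('wrist');C=cam('wrist',s)
print(s['time'],s['tcp_pos'])
a=im[:,:,::-1].copy();cv2.imwrite('pics/w8r.png',a)
yw=np.radians(-8.97);X=np.array([np.cos(yw),np.sin(yw)]);Y=np.array([-X[1],X[0]])
c=np.array([.6171,.2972]);rr=.022
p=[c+rr*(-np.cos(t)*X+np.sin(t)*Y) for t in np.linspace(-1.57,1.57,25)]+[c+rr*X+rr*Y,c+rr*X-rr*Y]
for z,col in((.12,(0,0,255)),(.15,(255,0,0))):
    cv2.polylines(a,[np.round(proj(C,np.array([[*q,z] for q in p]))).astype(int)],True,col,1)
cv2.imwrite('pics/w8.png',cv2.resize(a[120:330,180:400],None,fx=2.8,fy=2.8))
im=env.get_image('side');cv2.imwrite('pics/sd8.png',cv2.resize(im[110:210,260:370,::-1],None,fx=5,fy=5,interpolation=cv2.INTER_CUBIC))
E
```

```text
time: 8.8
tcp_pos: [0.6214, 0.2954, 0.2643]
orientation: [-0.459, 0.537, 0.459, 0.538]
force: [0.6, -0.9, -0.2]
opening: 0.749
time: 9.38
tcp_pos: [0.6213, 0.2954, 0.377]
orientation: [-0.46, 0.536, 0.459, 0.539]
force: [-0.5, -0.7, -0.7]
opening: 0.751
9.3833 [0.6213 0.2954 0.377 ]
```

View pics/w8.png

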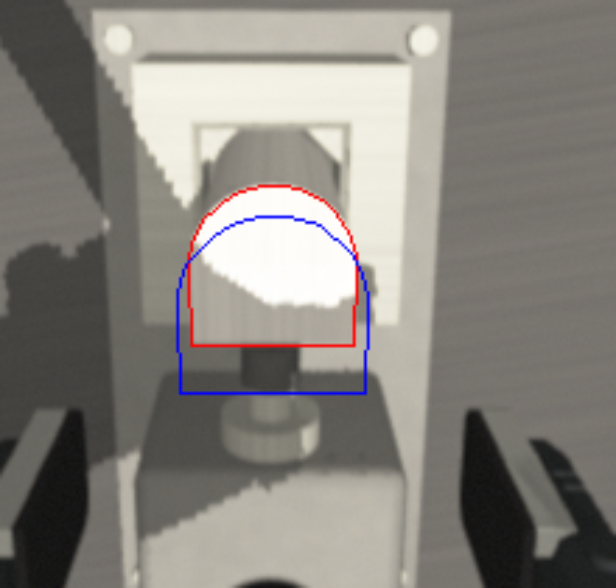

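View pics/sd8.png

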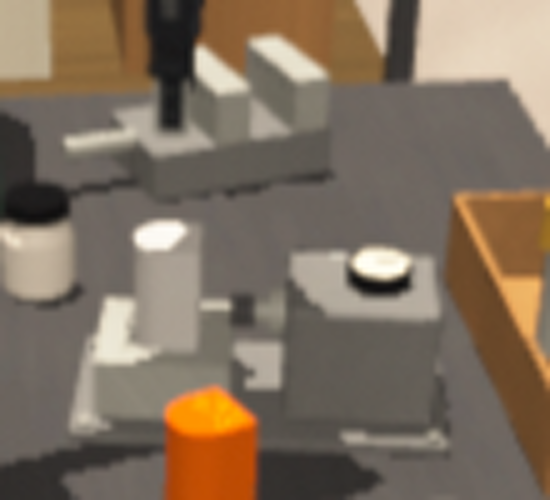

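```bash
python3 -m jog '[{"x":-5,"y":-15,"z":15,"wx":0,"wy":0,"wz":0,"claw":0.5},{"x":-13,"y":-50,"z":30,"wx":0,"wy":0,"wz":0,"claw":0.2},{"x":-21,"y":-88,"z":40,"wx":0,"wy":0,"wz":0,"claw":0},{"x":-29,"y":-126,"z":50,"wx":0,"wy":0,"wz":0,"claw":0},{"x":-37,"y":-164,"z":60,"wx":0,"wy":0,"wz":0,"claw":0},{"x":-45,"y":-202,"z":60,"wx":0,"wy":0,"wz":0,"claw":0},{"x":-53,"y":-240,"z":60,"wx":0,"wy":0,"wz":0,"claw":0},{"x":-61,"y":-278,"z":60,"wx":0,"wy":0,"wz":0,"claw":0},{"x":-69,"y":-316,"z":60,"wx":0,"wy":0,"wz":0,"claw":0},{"x":-77,"y":-354,"z":60,"wx":0,"wy":0,"wz":0,"claw":0},{"x":-85,"y":-392,"z":60,"wx":0,"wy":0,"wz":0,"claw":0},{"x":-93,"y":-430,"z":60,"wx":0,"wy":0,"wz":0,"claw":0}]' 40
python3 -m jog '[{"x":-8,"y":-35,"z":0,"wx":0,"wy":0,"wz":0,"claw":0},{"x":-16,"y":-70,"z":0,"wx":0,"wy":0,"wz":0,"claw":0},{"x":-24,"y":-105,"z":0,"wx":0,"wy":0,"wz":0,"claw":0},{"x":-30,"y":-130,"z":0,"wx":0,"wy":0,"wz":0,"claw":0},{"x":-30,"y":-130,"z":0,"wx":0,"wy":0,"wz":0,"claw":0},{"x":-30,"y":-130,"z":0,"wx":0,"wy":0,"wz":0,"claw":0},{"x":-30,"y":-130,"z":0,"wx":0,"wy":0,"wz":0,"claw":0}]'
python3 - <<'E'
from h import *
import pickle
s=env.state();im=env.get_image('wrist');pickle.dump(s,open('s9.pkl','wb'))
print(s['time'],s['tcp_pos'],s['qpos'],s['opening'],R.from_quat(s['orientation']).as_matrix())
cv2.imwrite('pics/w9.png',im[:,:,::-1])
E
```

```text
time: 10.48
tcp_pos: [0.5274, -0.1363, 0.4314]
orientation: [-0.458, 0.538, 0.461, 0.537]
force: [1.6, 0.5, -0.3]
opening: -0.003
time: 11.07
tcp_pos: [0.4983, -0.2643, 0.4321]
orientation: [-0.458, 0.538, 0.461, 0.538]
force: [0.0, 0.6, 0.5]
opening: 0.001
11.0667 [ 0.4983 -0.2643  0.4321] [-0.5884  0.1163  1.2852  0.0008  1.7434 -2.0025] 0.0011853149853069645 [[-0.0023 -0.9878  0.1559]
 [ 0.0025  0.1559  0.9878]
 [-1.      0.0026  0.0021]]
```

View pics/w9.png

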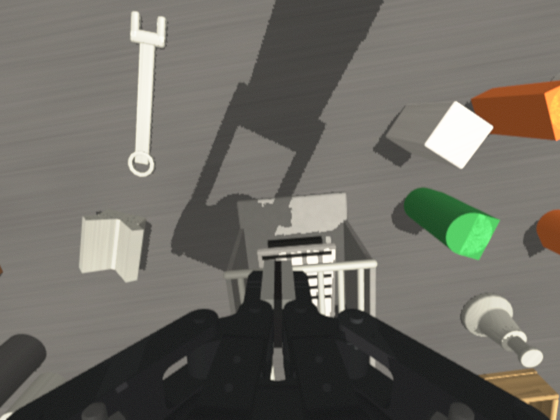

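```bash
python3 - <<'E'
from h import *
a=cv2.imread('pics/w9.png')
cv2.imwrite('pics/c9.png',cv2.resize(a[180:310,215:390],None,fx=4.5,fy=4.5,interpolation=cv2.INTER_CUBIC))
E
```

```text
(no output)
```

View pics/c9.png

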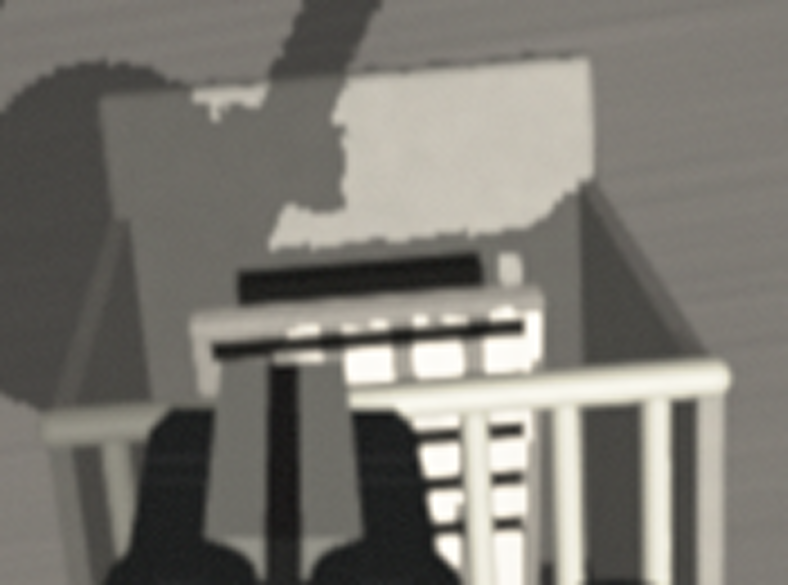

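```bash
python3 - <<'E'
from h import *
import pickle
s=pickle.load(open('s9.pkl','rb'));C=cam('wrist',s)
f=lambda p:np.array(((p[0]+.5)/4.5-.5+215,(p[1]+.5)/4.5-.5+180))
def seg(n,a,b,z,xo):
    A=onz(C,f(a),z);B=onz(C,f(b),z);v=B-A;yaw=np.degrees(np.arctan2(v[1],v[0]))-90
    X=np.array([np.cos(np.radians(yaw)),np.sin(np.radians(yaw))])
    print(n,'len',np.linalg.norm(v),'yaw',yaw,'mid',((A+B)/2)[:2],'origin',((A+B)/2)[:2]-xo*X)
seg('base',(100,98),(590,58),.010,-.090)
seg('bar',(42,428),(730,375),.135,-.054)
seg('tread',(190,325),(542,295),.068,-.046)
E
```

```text
base len 0.13683532956246455 yaw -4.081589538360646 mid [ 0.5238 -0.2496] origin [ 0.6136 -0.256 ]
bar len 0.14038976093899264 yaw -4.025610472961972 mid [ 0.5594 -0.2517] origin [ 0.6132 -0.2555]
tread len 0.08814522715978103 yaw -3.615940715650183 mid [ 0.5685 -0.2531] origin [ 0.6144 -0.256 ]
```

```bash
cat > ped.py <<'E'
from h import *
O=np.array([.6135,-.2557]);yw=np.radians(-4.0);XP=np.array([np.cos(yw),np.sin(yw),0]);YP=np.array([-XP[1],XP[0],0])
def target(theta,xt,zt,yo=0):
    th=np.radians(theta);d=XP*np.sin(th)+np.array([0,0,-np.cos(th)])
    tip=np.array([*O,0])+XP*xt+YP*yo+np.array([0,0,zt]); tcp=tip-.173*d
    z=YP; x=d; y=np.cross(z,x); return tcp,np.column_stack([x,y,z])
def shift(theta,xt,zt,yo=0,base=None):
    s=env.state();t,Rm=target(theta,xt,zt,yo)
    dr=R.from_matrix(Rm)*R.from_quat(s['orientation']).inv()
    print('shift mm',(t-s['tcp_pos'])*1000,'rot deg',np.degrees(dr.as_rotvec()),'target',t)
def where():
    s=env.state();Rm=R.from_quat(s['orientation']).as_matrix();tip=s['tcp_pos']+.173*Rm[:,0];r=tip-np.array([*O,0])
    print(s['time'],'tip unit mm',np.array([r@XP,r@YP,r[2]])*1000,'lean',np.degrees(np.arctan2(Rm[:,0]@XP,-Rm[2,0])),'roll',Rm[2,2],'F',s['force'],'q',s['qpos'],'tcp',s['tcp_pos'])
E
python3 -c "
from ped import *
where();shift(50,-.094,.135)
s=env.state()
import pickle
C=cam('wrist',pickle.load(open('s9.pkl','rb')));print(onz(C,(141,163),.01),onz(C,(148,20),.01),onz(C,(112,245),.05))"
```

```text
11.1167 tip unit mm [-114.4275  -15.7628  259.624 ] lean -0.09532638216379671 roll 0.0016020789963250293 F [-0.641   0.6343 -0.2663] q [-0.5874  0.1157  1.2848  0.0007  1.7433 -2.0025] tcp [ 0.4985 -0.2638  0.4326]
shift mm [-110.9915   23.8662 -186.4213] rot deg [ -5.7201 -49.7904   4.5537] target [ 0.3875 -0.2399  0.2462]
[ 0.4536 -0.4234  0.01  ] [ 0.307 -0.373  0.01 ] [ 0.5385 -0.4668  0.05  ]
```

```bash
python3 -m jog '[{"x":-12,"y":3,"z":-15,"wx":-0.7,"wy":-6.2,"wz":0.6,"claw":0},{"x":-24,"y":5,"z":-35,"wx":-1.4,"wy":-12.4,"wz":1.1,"claw":0},{"x":-37,"y":8,"z":-60,"wx":-2.1,"wy":-18.6,"wz":1.7,"claw":0},{"x":-50,"y":11,"z":-85,"wx":-2.8,"wy":-24.8,"wz":2.3,"claw":0},{"x":-62,"y":13,"z":-105,"wx":-3.6,"wy":-31,"wz":2.8,"claw":0},{"x":-75,"y":16,"z":-130,"wx":-4.3,"wy":-37.2,"wz":3.4,"claw":0},{"x":-90,"y":19,"z":-150,"wx":-5,"wy":-43.4,"wz":4,"claw":0},{"x":-111,"y":24,"z":-175,"wx":-5.7,"wy":-49.8,"wz":4.5,"claw":0},{"x":-111,"y":24,"z":-186,"wx":-5.7,"wy":-49.8,"wz":4.5,"claw":0},{"x":-111,"y":24,"z":-186,"wx":-5.7,"wy":-49.8,"wz":4.5,"claw":0},{"x":-111,"y":24,"z":-186,"wx":-5.7,"wy":-49.8,"wz":4.5,"claw":0}]'
python3 - <<'E'
from ped import *
where()
import pickle
s=env.state();im=env.get_image('wrist');pickle.dump(s,open('s10.pkl','wb'));cv2.imwrite('pics/w10.png',im[:,:,::-1])
im=env.get_image('side');cv2.imwrite('pics/sd10.png',im[:,:,::-1])
shift(50,-.094,.135);shift(50,-.037,.087)
E
```

```text
time: 12.03
tcp_pos: [0.4101, -0.2061, 0.2775]
orientation: [-0.646, 0.292, 0.217, 0.671]
force: [0.9, 0.2, 1.4]
opening: 0.003
12.0333 tip unit mm [-78.3188  29.3254 161.2549] lean 47.77025803914345 roll -0.005358702503322044 F [0.8579 0.1754 1.3876] q [-0.7336 -0.2579  2.0492  0.6864  0.7429 -2.5657] tcp [ 0.4101 -0.2061  0.2775]
shift mm [-23.1262 -32.5005 -32.625 ] rot deg [ 0.1893 -2.1151  2.4848] target [ 0.3875 -0.2399  0.2462]
shift mm [ 33.735  -36.4766 -80.625 ] rot deg [ 0.1893 -2.1151  2.4848] target [ 0.4444 -0.2439  0.1982]
```

View pics/w10.png

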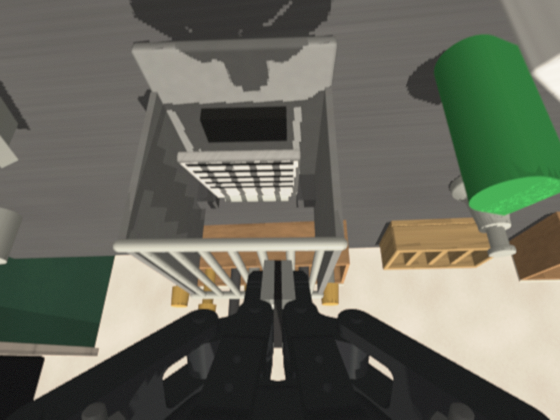

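View pics/sd10.png

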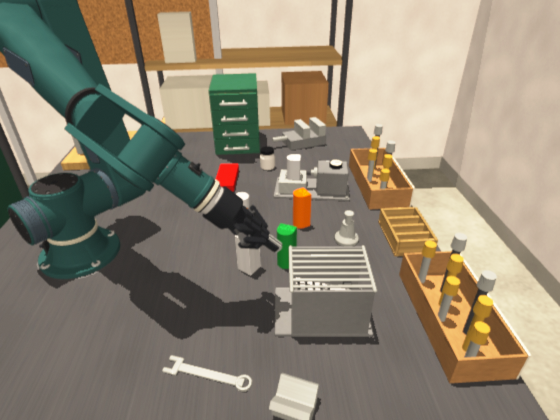

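```bash
python3 -c "
from ped import *
s=env.state();d=R.from_quat(s['orientation']).as_matrix()[:,0];print(d, d*7,d*84)
for k in (1,2,3,4,5,6,7,8,9,10,11,12): print(np.round(d*7*k,1))"
```

```text
[ 0.7369 -0.0882 -0.6703] [ 5.1581 -0.6171 -4.6919] [ 61.8966  -7.4058 -56.3024]
[ 5.2 -0.6 -4.7]
[10.3 -1.2 -9.4]
[ 15.5  -1.9 -14.1]
[ 20.6  -2.5 -18.8]
[ 25.8  -3.1 -23.5]
[ 30.9  -3.7 -28.2]
[ 36.1  -4.3 -32.8]
[ 41.3  -4.9 -37.5]
[ 46.4  -5.6 -42.2]
[ 51.6  -6.2 -46.9]
[ 56.7  -6.8 -51.6]
[ 61.9  -7.4 -56.3]
```

```bash
python3 -m jog '[{"x":-5,"y":0,"z":15,"wx":5.2,"wy":-0.6,"wz":-4.7,"claw":0},{"x":-10,"y":0,"z":30,"wx":10.3,"wy":-1.2,"wz":-9.4,"claw":0},{"x":-10,"y":0,"z":45,"wx":15.5,"wy":-1.9,"wz":-14.1,"claw":0},{"x":-10,"y":0,"z":50,"wx":20.6,"wy":-2.5,"wz":-18.8,"claw":0},{"x":-10,"y":0,"z":50,"wx":25.8,"wy":-3.1,"wz":-23.5,"claw":0},{"x":-10,"y":0,"z":50,"wx":30.9,"wy":-3.7,"wz":-28.2,"claw":0},{"x":-10,"y":0,"z":50,"wx":36.1,"wy":-4.3,"wz":-32.8,"claw":0},{"x":-10,"y":0,"z":50,"wx":41.3,"wy":-4.9,"wz":-37.5,"claw":0},{"x":-10,"y":0,"z":50,"wx":46.4,"wy":-5.6,"wz":-42.2,"claw":0},{"x":-10,"y":0,"z":50,"wx":51.6,"wy":-6.2,"wz":-46.9,"claw":0},{"x":-10,"y":0,"z":50,"wx":56.7,"wy":-6.8,"wz":-51.6,"claw":0},{"x":-10,"y":0,"z":50,"wx":61.9,"wy":-7.4,"wz":-56.3,"claw":0}]'
python3 - <<'E'
from ped import *
where()
s=env.state();Rm=R.from_quat(s['orientation']).as_matrix();print(Rm)
t,Tm=target(50,-.094,.135);Tm=np.column_stack([Tm[:,0],-Tm[:,1],-Tm[:,2]])
dr=R.from_matrix(Tm)*R.from_quat(s['orientation']).inv();print((t-s['tcp_pos'])*1000,np.degrees(dr.as_rotvec()))
E
```

```text
time: 13.13
tcp_pos: [0.4003, -0.208, 0.3288]
orientation: [-0.028, 0.36, -0.036, 0.932]
force: [0.7, 0.1, 0.4]
opening: -0.005
13.1333 tip unit mm [-87.4995  26.6055 213.0673] lean 47.9895707301147 roll 0.7392762475663949 F [0.6687 0.1139 0.352 ] q [-0.7571 -0.3275  1.9934  0.6295  0.8536 -1.0136] tcp [ 0.4003 -0.208   0.3288]
[[ 0.7383  0.0466  0.6729]
 [-0.0871  0.9958  0.0265]
 [-0.6688 -0.0782  0.7393]]
[-12.821  -31.9113 -82.5755] [ 71.7158  -8.2256 -60.647 ]
```

```bash
python3 -m jog '[{"x":-1,"y":-3,"z":0,"wx":5.3,"wy":-0.6,"wz":-4.5,"claw":0},{"x":-2,"y":-6,"z":0,"wx":10.7,"wy":-1.2,"wz":-9,"claw":0},{"x":-3,"y":-9,"z":0,"wx":16,"wy":-1.8,"wz":-13.5,"claw":0},{"x":-4,"y":-12,"z":0,"wx":21.3,"wy":-2.4,"wz":-18,"claw":0},{"x":-5,"y":-15,"z":0,"wx":26.7,"wy":-3.1,"wz":-22.6,"claw":0},{"x":-6,"y":-18,"z":0,"wx":32,"wy":-3.7,"wz":-27.1,"claw":0},{"x":-7,"y":-21,"z":0,"wx":37.3,"wy":-4.3,"wz":-31.6,"claw":0},{"x":-8,"y":-24,"z":-10,"wx":42.7,"wy":-4.9,"wz":-36.1,"claw":0},{"x":-9,"y":-27,"z":-25,"wx":48,"wy":-5.5,"wz":-40.6,"claw":0},{"x":-10,"y":-29,"z":-40,"wx":53.3,"wy":-6.1,"wz":-45.1,"claw":0},{"x":-12,"y":-31,"z":-50,"wx":58.7,"wy":-6.7,"wz":-49.6,"claw":0},{"x":-13,"y":-32,"z":-55,"wx":64,"wy":-7.3,"wz":-54.1,"claw":0}]'
cat >> ped.py <<'E'
def shiftf(theta,xt,zt,yo=0):
    s=env.state();t,Tm=target(theta,xt,zt,yo);Tm=np.column_stack([Tm[:,0],-Tm[:,1],-Tm[:,2]])
    dr=R.from_matrix(Tm)*R.from_quat(s['orientation']).inv();print('shift',(t-s['tcp_pos'])*1000,'rot',np.degrees(dr.as_rotvec()))
E
python3 - <<'E'
from ped import *
where();shiftf(50,-.094,.135)
E
```

```text
time: 14.13
tcp_pos: [0.3869, -0.24, 0.2716]
orientation: [0.612, 0.244, -0.246, 0.711]
force: [0.2, 0.1, 0.1]
opening: -0.0
14.1333 tip unit mm [-95.3158   0.1915 159.5812] lean 49.65027712083543 roll 0.13207044554471564 F [0.1776 0.0711 0.0538] q [-0.8663 -0.2416  2.0575  0.8304  0.8331  0.1748] tcp [ 0.3869 -0.24    0.2716]
shift [  0.645    0.1312 -25.3878] rot [ 7.5837 -0.8692 -6.5974]
```

```bash
python3 -m jog '[{"x":0,"y":0,"z":-10,"wx":4,"wy":-0.4,"wz":-3.5,"claw":0},{"x":0.6,"y":0,"z":-22,"wx":7.6,"wy":-0.9,"wz":-6.6,"claw":0},{"x":0.6,"y":0,"z":-25.4,"wx":7.6,"wy":-0.9,"wz":-6.6,"claw":0},{"x":0.6,"y":0,"z":-25.4,"wx":7.6,"wy":-0.9,"wz":-6.6,"claw":0},{"x":0.6,"y":0,"z":-25.4,"wx":7.6,"wy":-0.9,"wz":-6.6,"claw":0}]'
python3 - <<'E'
from ped import *
where();shiftf(50,-.037,.087);shiftf(50,-.094,.135)
s=env.state();im=env.get_image('wrist');cv2.imwrite('pics/w11.png',im[:,:,::-1])
im=env.get_image('side');cv2.imwrite('pics/sd11.png',cv2.resize(im[150:350,180:400,::-1],None,fx=3,fy=3))
im=env.get_image('scene');cv2.imwrite('pics/sc11.png',cv2.resize(im[150:350,150:370,::-1],None,fx=3,fy=3))
E
```

```text
time: 14.55
tcp_pos: [0.3876, -0.2397, 0.2475]
orientation: [0.67, 0.219, -0.264, 0.659]
force: [0.2, -0.8, 0.4]
opening: 0.004
14.55 tip unit mm [-93.6821   0.1324 136.5403] lean 50.12009318767827 roll 0.006397556702641138 F [ 0.2297 -0.8179  0.359 ] q [-0.8648 -0.2096  2.0879  0.8845  0.7861  0.2724] tcp [ 0.3876 -0.2397  0.2475]
shift [ 56.76    -4.2022 -49.2622] rot [ 0.3738  0.0941 -0.2634]
shift [-0.1012 -0.2261 -1.2622] rot [ 0.3738  0.0941 -0.2634]
```

View pics/w11.png

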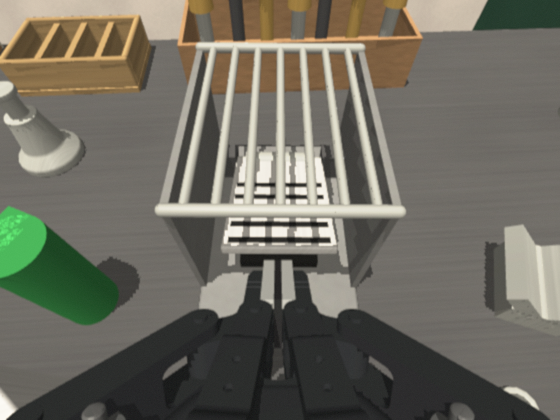

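View pics/sd11.png

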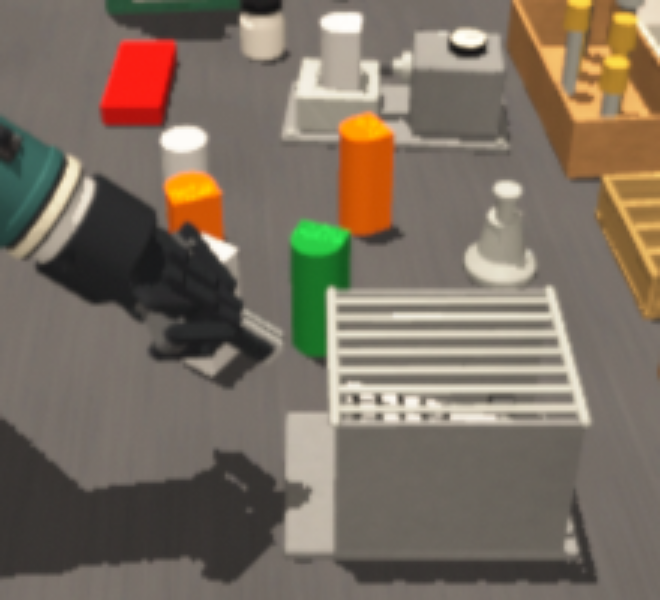

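View pics/sc11.png

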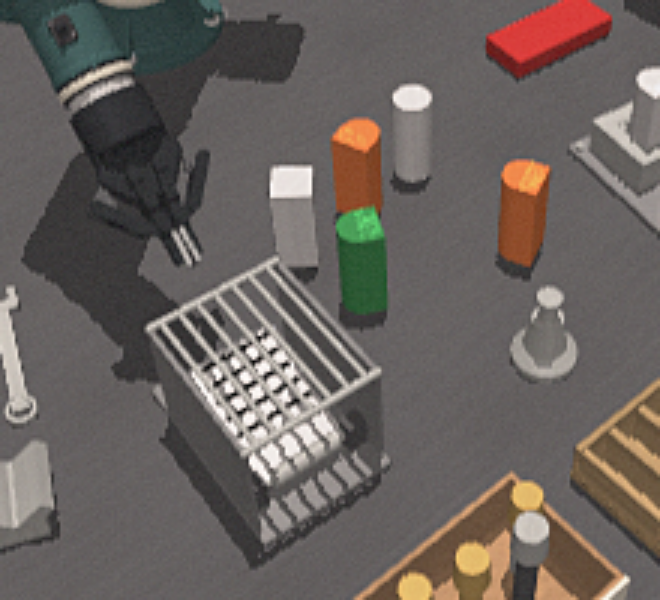

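```bash
python3 - <<'E'
from ped import *
s=env.state();C=cam('wrist',s)
A=onz(C,(160,211),.135);B=onz(C,(402,212),.135);print(A,B,(A+B)/2-.004*0,np.linalg.norm(A-B))
m=((A+B)/2)[:2]-O;print('bar mid in unit',m@XP[:2],m@YP[:2], np.degrees(np.arctan2(*(A-B)[:2]))) 
A=onz(C,(224,247),.068);B=onz(C,(337,247),.068);m=((A+B)/2)[:2]-O;print('tread',m@XP[:2],m@YP[:2],np.linalg.norm(A-B))
E
```

```text
[ 0.5629 -0.1848  0.135 ] [ 0.5541 -0.3209  0.135 ] [ 0.5585 -0.2529  0.135 ] 0.1363544349071283
bar mid in unit -0.055047151973084914 -0.0010028863332971836 3.6870749107639336
tread -0.04378928037209912 -0.0016535311016573286 0.08567296076807251
```

```bash
python3 -m jog '[{"x":10,"y":-0.7,"z":-9,"wx":0.3,"wy":0,"wz":-0.2,"claw":0},{"x":20,"y":-1.4,"z":-18,"wx":0.3,"wy":0,"wz":-0.2,"claw":0},{"x":30,"y":-2.1,"z":-26,"wx":0.3,"wy":0,"wz":-0.2,"claw":0},{"x":40,"y":-2.8,"z":-35,"wx":0.3,"wy":0,"wz":-0.2,"claw":0},{"x":50,"y":-3.6,"z":-43,"wx":0.3,"wy":0,"wz":-0.2,"claw":0},{"x":57,"y":-4.2,"z":-49,"wx":0.3,"wy":0,"wz":-0.2,"claw":0},{"x":57,"y":-4.2,"z":-49,"wx":0.3,"wy":0,"wz":-0.2,"claw":0},{"x":57,"y":-4.2,"z":-49,"wx":0.3,"wy":0,"wz":-0.2,"claw":0}]'
python3 - <<'E'
from ped import *
where()
s=env.state();im=env.get_image('wrist');cv2.imwrite('pics/w12.png',im[:,:,::-1])
im=env.get_image('side');cv2.imwrite('pics/sd12.png',cv2.resize(im[190:350,220:400,::-1],None,fx=4,fy=4,interpolation=cv2.INTER_CUBIC))
E
```

```text
time: 15.37
tcp_pos: [0.4443, -0.2431, 0.1976]
orientation: [0.673, 0.219, -0.264, 0.656]
force: [-0.0, 0.4, 0.4]
opening: -0.001
15.3667 tip unit mm [-37.0564   0.9279  86.5343] lean 50.04983027449832 roll -0.000923695899504029 F [-0.0055  0.4222  0.4357] q [-0.762  -0.0161  2.0335  0.986   0.6284  0.1966] tcp [ 0.4443 -0.2431  0.1976]
```

View pics/w12.png

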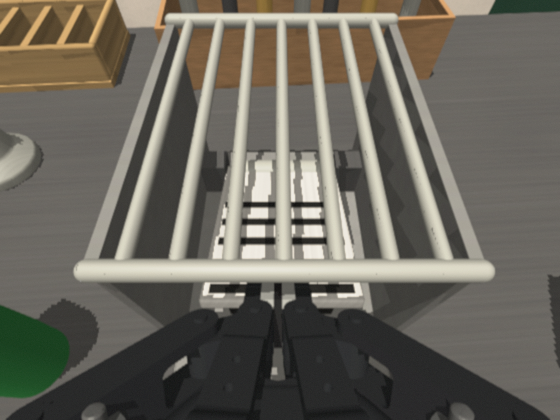

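View pics/sd12.png

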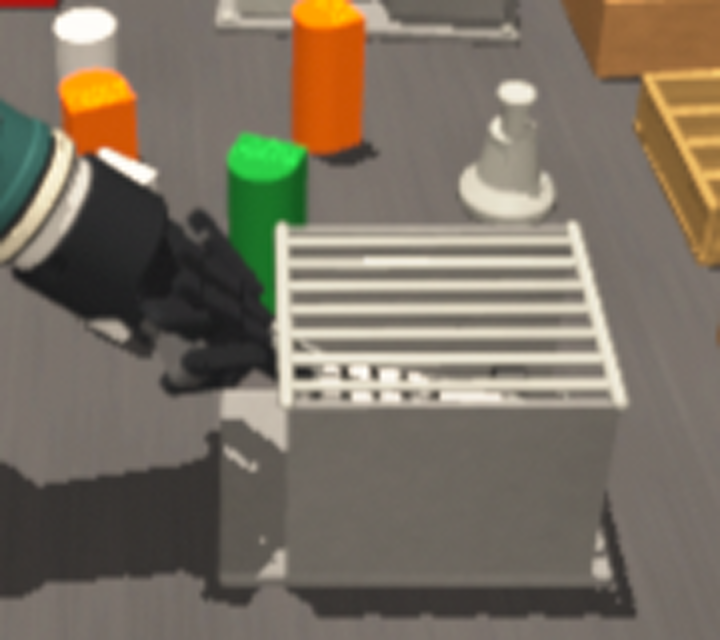

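```bash
python3 -m jog '[{"x":0,"y":-0.5,"z":-6,"wx":0,"wy":0,"wz":0,"claw":0},{"x":0,"y":-0.5,"z":-12,"wx":0,"wy":0,"wz":0,"claw":0},{"x":0,"y":-0.5,"z":-17,"wx":0,"wy":0,"wz":0,"claw":0},{"x":0,"y":-0.5,"z":-20,"wx":0,"wy":0,"wz":0,"claw":0},{"x":0,"y":-0.5,"z":-20,"wx":0,"wy":0,"wz":0,"claw":0}]'
python3 -c "
from ped import *
where()"
```

```text
time: 15.88
tcp_pos: [0.4439, -0.244, 0.1773]
orientation: [0.673, 0.218, -0.265, 0.655]
force: [-3.4, 0.6, 5.4]
opening: -0.001
15.8833 tip unit mm [-37.3991  -0.187   66.2   ] lean 50.06071886913263 roll -0.0009858816976280882 F [-3.433   0.6365  5.3841] q [-0.7638  0.0199  2.0485  1.0477  0.6015  0.1213] tcp [ 0.4439 -0.244   0.1773]
```

```bash
python3 -m jog '[{"x":-1,"y":0,"z":-5,"wx":0,"wy":0,"wz":0,"claw":0},{"x":-2,"y":0,"z":-10,"wx":0,"wy":0,"wz":0,"claw":0},{"x":-3,"y":0,"z":-15,"wx":0,"wy":0,"wz":0,"claw":0},{"x":-4,"y":0,"z":-20,"wx":0,"wy":0,"wz":0,"claw":0},{"x":-4,"y":0,"z":-24,"wx":0,"wy":0,"wz":0,"claw":0},{"x":-4,"y":0,"z":-24,"wx":0,"wy":0,"wz":0,"claw":0}]'
python3 -c "
from ped import *
where()"
```

```text
time: 16.38
tcp_pos: [0.4408, -0.2442, 0.1546]
orientation: [0.673, 0.217, -0.264, 0.656]
force: [-2.4, 1.8, 8.2]
opening: 0.001
16.3833 tip unit mm [-40.1371  -0.5239  43.9184] lean 50.2213080229367 roll -0.000984702437359486 F [-2.4377  1.7985  8.1578] q [-0.7701  0.0582  2.0687  1.1307  0.5795  0.0191] tcp [ 0.4408 -0.2442  0.1546]
```

Near the stop. A little further, watching the force.

```bash
python3 -m jog '[{"x":0,"y":0,"z":-4,"wx":0,"wy":0,"wz":0,"claw":0},{"x":0,"y":0,"z":-8,"wx":0,"wy":0,"wz":0,"claw":0},{"x":0,"y":0,"z":-10,"wx":0,"wy":0,"wz":0,"claw":0},{"x":0,"y":0,"z":-10,"wx":0,"wy":0,"wz":0,"claw":0}]'
python3 -c "
from ped import *
where()
im=env.get_image('wrist');cv2.imwrite('pics/w13.png',im[:,:,::-1])
im=env.get_image('side');cv2.imwrite('pics/sd13.png',cv2.resize(im[110:210,260:370,::-1],None,fx=5,fy=5,interpolation=cv2.INTER_CUBIC))"
```

```text
time: 16.72
tcp_pos: [0.4418, -0.2448, 0.148]
orientation: [0.673, 0.215, -0.262, 0.657]
force: [-12.1, 3.4, 19.8]
opening: 0.003
16.7167 tip unit mm [-38.4009  -1.1602  38.0919] lean 50.57337210044515 roll 0.0004541052076728058 F [-12.1289   3.4496  19.8171] q [-0.7704  0.0745  2.0711  1.1683  0.5718 -0.0236] tcp [ 0.4418 -0.2448  0.148 ]
```

View pics/sd13.png

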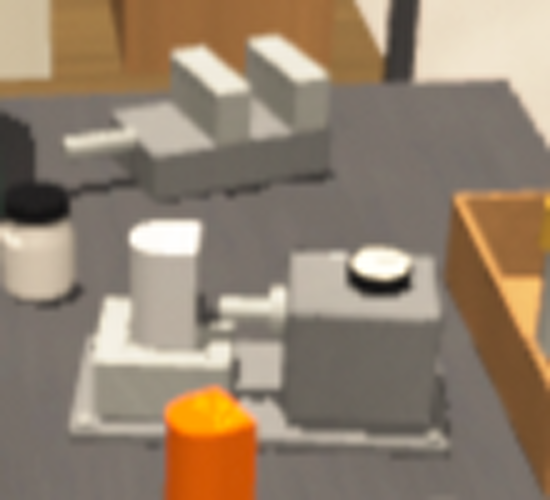

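View pics/w13.png

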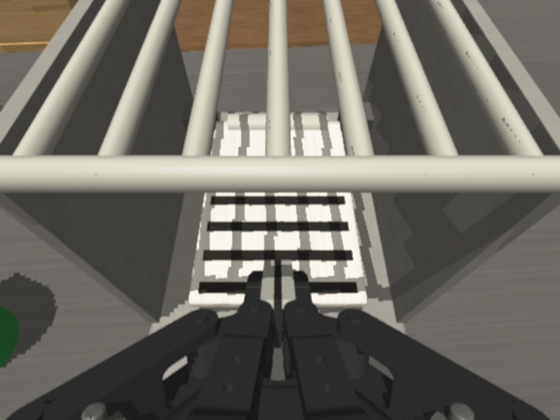

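Force rose to 20 N, so the pedal is at its stop, and the stamp touches the block at (205,308) in the side crop. Hold for about 1 s, then ease off.

```bash
python3 -m jog '[{"x":-1,"y":0,"z":-1,"wx":0,"wy":0,"wz":0,"claw":0},{"x":-1,"y":0,"z":-1,"wx":0,"wy":0,"wz":0,"claw":0},{"x":-1,"y":0,"z":-1,"wx":0,"wy":0,"wz":0,"claw":0},{"x":-1,"y":0,"z":-1,"wx":0,"wy":0,"wz":0,"claw":0},{"x":-1,"y":0,"z":-1,"wx":0,"wy":0,"wz":0,"claw":0},{"x":-1,"y":0,"z":-1,"wx":0,"wy":0,"wz":0,"claw":0},{"x":-1,"y":0,"z":-1,"wx":0,"wy":0,"wz":0,"claw":0},{"x":-1,"y":0,"z":-1,"wx":0,"wy":0,"wz":0,"claw":0},{"x":-1,"y":0,"z":-1,"wx":0,"wy":0,"wz":0,"claw":0},{"x":-1,"y":0,"z":-1,"wx":0,"wy":0,"wz":0,"claw":0},{"x":-1,"y":0,"z":-1,"wx":0,"wy":0,"wz":0,"claw":0},{"x":-1,"y":0,"z":-1,"wx":0,"wy":0,"wz":0,"claw":0}]'
python3 -c "
from ped import *
where()"
python3 -m jog '[{"x":0,"y":0,"z":5,"wx":0,"wy":0,"wz":0,"claw":0},{"x":1,"y":0,"z":11,"wx":0,"wy":0,"wz":0,"claw":0},{"x":2,"y":0,"z":18,"wx":0,"wy":0,"wz":0,"claw":0},{"x":3,"y":0,"z":25,"wx":0,"wy":0,"wz":0,"claw":0},{"x":4,"y":0,"z":32,"wx":0,"wy":0,"wz":0,"claw":0},{"x":5,"y":0,"z":39,"wx":0,"wy":0,"wz":0,"claw":0},{"x":5,"y":0,"z":46,"wx":0,"wy":0,"wz":0,"claw":0},{"x":5,"y":0,"z":53,"wx":0,"wy":0,"wz":0,"claw":0},{"x":5,"y":0,"z":55,"wx":0,"wy":0,"wz":0,"claw":0},{"x":5,"y":0,"z":55,"wx":0,"wy":0,"wz":0,"claw":0}]'
python3 -c "
from ped import *
where()"
```

```text
time: 17.82
tcp_pos: [0.4415, -0.2449, 0.1478]
orientation: [0.673, 0.215, -0.261, 0.658]
force: [-5.5, 3.7, 18.1]
opening: -0.002
17.8167 tip unit mm [-38.5308  -1.1887  38.1639] lean 50.67032062705426 roll 0.0007964255149851551 F [-5.4861  3.708  18.1131] q [-0.7714  0.0745  2.0721  1.1728  0.5724 -0.029 ] tcp [ 0.4415 -0.2449  0.1478]
time: 18.65
tcp_pos: [0.4442, -0.2437, 0.1978]
orientation: [0.673, 0.218, -0.264, 0.656]
force: [-0.7, 0.9, 0.1]
opening: -0.0
18.65 tip unit mm [-37.0385   0.2661  86.8377] lean 50.085238159522845 roll -0.00039697261068066814 F [-0.6626  0.9335  0.1198] q [-0.763  -0.016   2.0331  0.9866  0.6287  0.1954] tcp [ 0.4442 -0.2437  0.1978]
```

Back at the hover pose with no load; now withdrawing along the axis.

```bash
python3 -m jog '[{"x":-10,"y":0.7,"z":9,"wx":0,"wy":0,"wz":0,"claw":0},{"x":-20,"y":1.4,"z":17,"wx":0,"wy":0,"wz":0,"claw":0},{"x":-32,"y":2.1,"z":27,"wx":0,"wy":0,"wz":0,"claw":0},{"x":-44,"y":3,"z":37,"wx":0,"wy":0,"wz":0,"claw":0},{"x":-57,"y":4,"z":49,"wx":0,"wy":0,"wz":0,"claw":0},{"x":-75,"y":5,"z":65,"wx":0,"wy":0,"wz":0,"claw":0},{"x":-85,"y":5,"z":90,"wx":0,"wy":0,"wz":0,"claw":0},{"x":-85,"y":5,"z":120,"wx":0,"wy":0,"wz":0,"claw":0},{"x":-85,"y":5,"z":130,"wx":0,"wy":0,"wz":0,"claw":0},{"x":-85,"y":5,"z":130,"wx":0,"wy":0,"wz":0,"claw":0},{"x":-85,"y":5,"z":130,"wx":0,"wy":0,"wz":0,"claw":0}]'
python3 - <<'E'
from ped import *
where()
im=env.get_image('wrist');cv2.imwrite('pics/w14.png',im[:,:,::-1])
im=env.get_image('scene');cv2.imwrite('pics/sc14r.png',im[:,:,::-1])
im=env.get_image('side')[:,:,::-1].copy();cv2.imwrite('pics/sd14.png',im);cv2.imwrite('pics/sd14c.png',cv2.resize(im[110:210,260:370],None,fx=5,fy=5,interpolation=cv2.INTER_CUBIC))
C=cam('side');yw=np.radians(-8.97);X=np.array([np.cos(yw),np.sin(yw)]);print(proj(C,np.array([[.6171,.2972,.12]])))
E
```

```text
time: 19.57
tcp_pos: [0.3591, -0.2386, 0.3268]
orientation: [0.673, 0.219, -0.264, 0.655]
force: [-0.1, 0.4, -1.2]
opening: 0.002
19.5667 tip unit mm [-122.4083   -0.4645  215.6144] lean 50.011381847351544 roll -0.0009070395650911389 F [-0.0642  0.404  -1.1849] q [-0.9282 -0.3572  2.0261  0.7769  0.9759  0.4272] tcp [ 0.3591 -0.2386  0.3268]
[[292.2648 156.9584]]
```

View pics/sd14c.png

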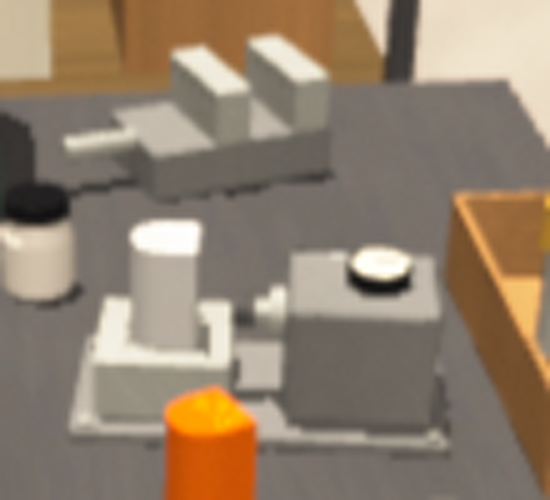

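View pics/w14.png

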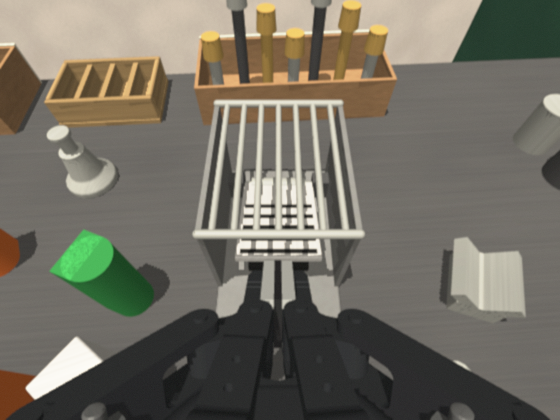

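View pics/sc14r.png

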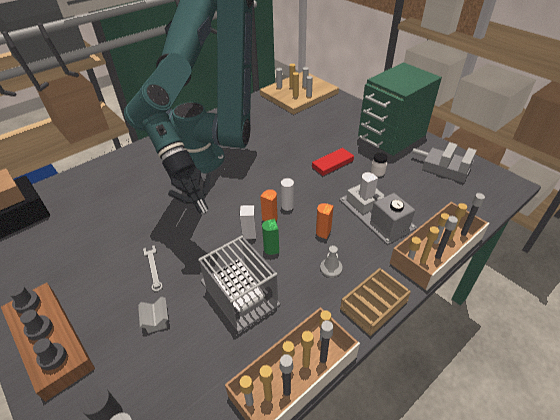

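The stamp has retracted to (245,313), the block is still home and upright, the pedal tread is up, and the bystanders haven't moved. The robot is clear, so I'm handing in.

```bash
python3 -c "
from plant import env
print(env.job_done());s=env.state();print(s['time'],s['force'])"
```

```text
the job is handed in; nothing more can be done
None
the job is handed in; nothing more can be done
```

I stood the bare aluminium D-block fully home in the press's pocket. I then pressed the pedal to its stop under the guard, held it for a little over a second and let it come back up. The job was handed in about 20 s into the 72 s; no verdict is reported.

**Last checks:**
- **Block:** the wrist-camera overlay taken just after release fits a block top at 120 mm, with the block turned to match the press. The last side view shows it upright and home, perhaps pushed about 1 mm in the pocket's play by the stamp; I did not measure that.
- **Pedal and stamp:** at the stop the wrist read about 18–20 N upward and the side view showed the stamp against the block. Afterwards the stamp was retracted and the tread up, as far as the pictures show. I had no direct reading of the pedal angle or of the stamp's force on the block.
- **Bench:** by eye, the bystanders and look-alikes stand where they were. The arm is clear of everything and the wrist force is about zero.

**What did not go straight through:**
- **First insertion:** the block landed on the pocket rim at about 22 N. I raised it, measured again, shifted it about 2 mm, and it went in without force.
- **Block position in the jaws:** two wrist-camera estimates differed by about 2.6 mm. I went by the close-up view of the block against the pocket.
- **Pedal approach:** the first lean ran into the last joint's limit, so I turned the gripper half a turn.
- **Lean angle:** I used 50 degrees, more than the suggested 30 to 45, to keep the gripper's body clear of the guard bar. I pressed roughly 10 mm nearer the free edge than the marked pad.

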